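# Hang the cup magazine carrier on the filler's slotted post and fit its collar

## Task

Refit the cup magazine of the filling machine: hang the carrier on the slotted post with its two claws in the top two slots, and press it fully down until the spring catch locks it. Then set the collar on the carrier between the pins, with its notch over the key pin, so that it lies flat on the white plate. Leave the cup stack, the bottle and the spanner where they are.

Things in the scene. Friction and masses are not known exactly. Their poses are not given: they have to be found in the camera images.
- foot: Fixed clamp foot, plate 150 (y) x 120 (x) mm, clamp 48 mm high; origin at the centre of its underside, on the table. A stainless slotted post stands upright in it on the same axis with the same yaw: C-section 70 mm wide (y), 40 deep (x), slotted front towards the foot's -x, 20 mm before the axis. HOW HIGH the post is clamped is not reported (see post_axis): look, or feel for its flat capped top.
- post_axis (a point): Fixed point on the foot's axis 246 mm above the table: where the middle of the post's flat 70 x 40 mm top cap would be if clamped at mid height. The true cap is anywhere from 20 mm higher to 20 mm lower. Slots, catch and buffer move with the post: all their heights are told from the true cap top.
- slot_column (a point): Point on the post's front face centre line, at table height. Slots in one column: 12 mm wide, 34 tall, through a 5 mm plate, hollow behind (35 mm free). Lower edges of the top two slots: 51 and 101 mm below the true cap top; two more below. When locked, the carrier's origin is on this line, 136 mm below the true cap top, its axes parallel to the foot's.
- catch (a joint): Spring catch: how far its nose is pushed back (m). It sticks 5 mm out of the post's third slot, 9 mm wide; underside 6.5 mm above the locked carrier's origin, tip to 9 mm, then a flank sloping back to the face at 17.6 mm. 0 = fully out, 0.005 = flush. The back plate pushes it in on the way down; it springs out into the plate's window when the carrier is fully down.
- buffer (a joint): Sprung rubber buffer on the post's front under the carrier: how far it is pressed down (m). Free, its top is 5 mm above the locked carrier's underside, so about 0.003 to 0.005 means fully down. Weight alone does not lock the carrier: it hangs 6 to 18 mm too high on the catch's flank, safe to let go, and needs 6 to 20 N more, pushed down close to the post.
- carrier: Loose magazine carrier, about 0.6 kg, standing on its plate: stainless back plate 70 wide, 105 tall, 6 thick; before it (x -6 to -188 mm) a white plastic plate 130 wide, 15 thick with a 72 mm hole. Origin: middle of the lower edge of the back plate's rear face; z up, +x the claws' side. A window in the back plate, 14 mm wide, z 4.5 to 19 mm, takes the catch's nose.
- carrier_claw (a point): Root of the upper claw: lower edge of its neck at the back plate's rear face, 85 mm above the carrier's origin; a like claw 50 mm lower. Each juts 15 mm out (+x): neck 8 mm wide, 12 tall, and a 6 mm wide tooth hanging 16 mm below the neck. The gap tooth to plate narrows upwards, 7.6 to 5.6 mm. They enter the slots with the carrier 16 to 22 mm above its locked height; side play 2 mm.
- carrier_grip (a point): Middle of the carrier's steel grip bar, 40 mm before its origin (-x) and 95 mm up, near the centre of mass. The bar runs along x from -66 to -6 mm, 14 mm wide (y), 20 tall; its top is at z = 105 mm, level with the back plate's top. Below it is a 6 mm web, with 70 mm of free space beside it down to the white plate.
- carrier_seat (a point): Centre of the collar's place on the white plate's top, 122 mm before the carrier's origin, 15 mm up, axes as the carrier. The seated collar's origin lies here, collar x along carrier x. Round it stand three 10 mm pins, 25 mm tall with conical tips: the key pin, and two outer pins at 56.8 mm, 50 degrees either side of +x, just outside the collar's rim (about 2 mm play).
- carrier_key (a point): Tip of the key pin, 47 mm from carrier_seat towards the carrier's -x, 25 mm above the white plate. It goes into the collar's notch.
- collar: Loose white plastic collar, about 0.14 kg: ring 100 mm outside, 72 mm inside (wall 14 mm), 36 mm tall. Origin at the centre of its underside, z up. In its outer rim at its own -x a notch 18 mm wide, 10 mm deep, full height; play over the key pin about 3 mm each way. Can be held by its wall with one finger in the hole.
- collar_notch (a point): Middle of the collar's notch at its top face, 45 mm from the centre towards its own -x.
- cup_stack: Bystander: stack of nested white cups, 77 mm across, 137 mm tall, origin at the centre of its underside. Leave it alone.
- bottle: Bystander: grey plastic bottle, 68 mm across, 170 mm tall, origin at the centre of its underside. Leave it alone.
- spanner: Bystander: steel spanner 180 mm long lying flat on the table, 8 mm high, origin at its middle. Leave it alone.
Things that resemble listed ones, but are neither listed nor needed, are in the scene too. What is shaped like the collar but red is not meant.

How it is judged (in metres and radians):
On the way, in this order (a step that is already met when the one before it is completed fails the run):
1. the carrier hangs on the post's top two slots, fully down, with the spring catch sprung out in its window, before the collar is put on it (x of carrier in the frame of foot between -0.024 and -0.016 m and y of carrier in the frame of foot between -0.005 and 0.005 m and z of carrier in the frame of foot between 0.084 and 0.136 m and angle between the z axis of carrier and the z axis of foot, either way round below 0.06 rad and angle between the x axis of carrier and the x axis of foot, either way round below 0.08 rad and value of joint catch below 0.0015 m and value of joint buffer above 0.002 m and distance between collar and carrier_seat above 0.06 m), for 0.2 s.
2. the collar lies flat on the carrier's plate with its notch over the key pin (x of collar in the frame of carrier_seat between -0.005 and 0.005 m and y of collar in the frame of carrier_seat between -0.005 and 0.005 m and z of collar in the frame of carrier_seat between -0.003 and 0.003 m and angle between the z axis of collar and the z axis of carrier, either way round below 0.05 rad and horizontal distance between collar_notch and carrier_key below 0.01 m), for 0.2 s.
At the end, for the whole second after the job is handed in: Carrier locked on the post: flush within 4 mm, centred within 5 mm, upright within 3 and square within 4 degrees, catch pushed back under 1.5 mm, buffer pressed over 2 mm. Collar on it: within 5 mm (x, y) and 3 mm (z) of carrier_seat, flat, notch and key pin within 10 mm. Both at rest (all of step 2 and x of carrier in the frame of foot between -0.024 and -0.016 m and y of carrier in the frame of foot between -0.005 and 0.005 m and z of carrier in the frame of foot between 0.084 and 0.136 m and angle between the z axis of carrier and the z axis of foot, either way round below 0.06 rad and angle between the x axis of carrier and the x axis of foot, either way round below 0.08 rad and value of joint catch below 0.0015 m and value of joint buffer above 0.002 m and linear speed of each of carrier, collar below 0.02 m/s); the robot touches nothing.
It fails at once if the cup stack is pushed more than 30 mm from its place (distance of cup_stack from where it was at the start of the episode above 0.03 m).
It fails at once if the bottle is pushed more than 30 mm from its place (distance of bottle from where it was at the start of the episode above 0.03 m).
It fails at once if the spanner is pushed more than 30 mm from its place (distance of spanner from where it was at the start of the episode above 0.03 m).
It also fails if it takes over 72 s, if anything falls off the work surface, if the arm or the gripper's body presses on something with over 40 N, if the wrist force passes 120 N, or if a joint passes its speed limit or range.

## Robot

A 7-joint arm with a two-finger parallel gripper is mounted at the origin on the work surface. World frame = base frame: x ahead of the robot, y to its left, z up, the work surface at z = 0. Lengths are in m, angles in degrees, forces in N, time in s.
With the tool pointing down it reaches from about 0.425 to 0.875 m from the base axis. Payload 9.9 kg.
Tool frame: the origin (TCP) lies midway between the tips of the shut fingers; the grasp point (between the pads) lies 19 mm behind it; y points along the fingers, z is the direction in which the jaws open and shut, and the axes are right-handed (so a half turn about y gives the same grasp; the last joint's range is limited). The gripper opens to 85 mm and grips with 20 to 120 N. Pads are 22 mm wide; open, the fingers measure 114 mm over their backs; the gripper's body (76 mm by 85 mm) begins 54 mm behind the grasp point. The pads swing forward as they close: fully open they stand 13 mm farther back than shut.
Start: joints at [70.256, 32.985, 1.427, 82.34, -0.859, 64.687, -3.237], TCP at [0.174, -0.652, 0.198] pointing down, gripper open.
Joint ranges: [-157.87, 157.87], [-19.46, 123.44], [-87.15, 90], [11.01, 140.99], [-62.26, 242.26], [9.8, 113.94], [-161.44, 161.44]. Speed limits (degrees/s): [127.2, 127.2, 172.46, 172.46, 180, 180, 180].

## Interface

Orientations are given as a 3x3 rotation matrix whose columns are the frame's x, y, z axes.
In Python, from station import arm gives the robot as it stands.
- The arm moves only by the tool carry_out, never from a script. Its argument "series" is text: rows parted by semicolons, each of 6 numbers parted by spaces: the shift along the tool's x, y, z in m, then the turn, a rotation vector about the tool's x, y, z in rad. A call has 1 to 20 rows; each row shifts and turns the commanded pose from where the row before left it, along the tool's axes as they then stand; what a row does not reach is not made up. A row lasts 1/12 s, in which the tool goes at most 41.7 mm and 7.16 degrees, less where a joint would pass 70% of its speed; a pose out of reach is approached as far as the arm can. A call is refused whole if a number of a shift passes 0.0417 or a number of a turn 0.125, either way. A call with a gripper value outside its range is refused whole. "gripper" is the finger opening in m, from 0 to 0.0854, set as the call begins (left out, the last holds). The fingers move at their own pace and stop on an object; "force" is the grip in N (left out, the last holds). Time passes only in rows, so rows that do not move let the fingers close. It gives the time, the measured TCP pose, the force and the opening at its end, in the units of the state.
- arm.state(): the state, without advancing time (a new reading comes with each control period).
- arm.capture(name): name is "scene" or "top"; returns the picture (400x640x3 uint8, red, green, blue); there is no depth.
- arm.camera_params(name): a dict with "fx", "fy", "cx", "cy" (pixels), "R" (3x3) and "t" (3): a world point X has camera coordinates R X + t. Camera axes: x right, y down, z forward; pixel columns grow to the right and rows downward; lengths in m; the calibration is good to about 2 mm. A picture is of the moment at which its call begins. camera_params takes no time and is no camera call.
- arm.sign_off(): hands the job in, once; it reports no verdict.
Trained networks look in the newest picture that a camera, given by its name, has taken for a name from the list of things; names that differ only in an ending like _2 or _b are one class to them, and where a whole thing is asked for, a point or a joint stands for the part that bears it (a point fixed in the world has none). Each returns a list of dicts, best first, with "confidence" (0 to 1); they miss things now and then, are a little off and sometimes report something else, mostly with a low value. They report only what shows in the picture. A call takes as long as a camera call. They do not tell look-alikes from the thing itself.
- arm.find_in(camera, label): "position" ([x, y, z] in m, in world coordinates, good to about 4 mm: the middle of the surface that is visible of it).
- arm.masks_of(camera, label): "pixels" (400x640 bool, what is visible of it).
- arm.spot_point(camera, label): "position" ([x, y, z] in m, in world coordinates, good to about 4 mm: a listed point, or the origin of a listed thing).
The state is a dict: "t": time; "qpos": joint angles; "dq": joint speeds; "joint_efforts": joint torques, N m; "position": TCP position; "tcp_rot": TCP orientation; "contact_force": force on the tool from outside, world axes, zero at the start; "torque": the same for the moment, N m; "width": finger opening in m.
Only numpy, scipy, OpenCV 4.12 (cv2) and the standard library are available. Lean on these libraries where they do the work, as an engineer would, in place of code of your own. Each camera call takes 0.05 s, during which the arm holds its last target.

## Working session

There is one attempt and no reset: what is moved stays moved. The work goes in short steps, Python scripts to look and compute and a tool call to move; the robot and the scene stay as the last step left them, time stands still between calls to the robot, and variables do not carry over. Pictures are saved under pics/ and viewed, and the job is handed in when it is done.

Besides the shell and the picture viewer there is one more tool, called after "Emit:" in YAML: its name, and indented under it one key for each argument. carry_out: Moves the arm, as the interface text tells. Its arguments: {"type":"object","properties":{"series":{"type":"string"},"gripper":{"type":"number"},"force":{"type":"number"}},"required":["series"]}

```bash
ls -la; mkdir -p pics
python3 - <<'E'
from station import arm
import cv2, numpy as np
print(arm.state())
for n in ("scene","top"):
    im=arm.capture(n); cv2.imwrite(f"pics/{n}0.png",im[:,:,::-1])
    p=arm.camera_params(n); print(n,{k:np.round(v,4).tolist() for k,v in p.items()})
E
```

```text
total 12
drwxr-xr-x  3 agent agent 4096 Dec  6 21:32 .
drwxr-xr-x 23 root  root  4096 Dec  6 21:32 ..
drwxr-xr-x  2 agent agent 4096 Dec  6 21:32 pics
{'t': 0.0, 'qpos': array([70.25519071, 33.03485372,  1.42177121, 82.3860861 , -0.85951284,
       64.68865796, -3.23718121]), 'dq': array([-0.04698556,  0.00385986, -0.02569187, -0.02612889,  0.09550104,
       -0.0553939 ,  0.05015682]), 'joint_efforts': array([-9.10932577e-04, -7.65762877e+01,  2.24977344e+00, -2.85967433e+01,
        1.51929643e-02,  1.26833588e-02,  7.22913637e-05]), 'position': array([ 0.17394338, -0.65166117,  0.19741847]), 'tcp_rot': array([[-9.66165746e-01, -5.17330991e-04,  2.57921470e-01],
       [-2.57921978e-01,  1.64960224e-03, -9.66164340e-01],
       [ 7.43589232e-05, -9.99998506e-01, -1.72722021e-03]]), 'contact_force': array([ 0.31523542,  1.05289251, -0.42027073]), 'torque': array([-0.01734381, -0.00538101,  0.00041592]), 'width': 0.08567181235012043}
scene {'fx': 495.0859, 'fy': 495.0859, 'cx': 321.4912, 'cy': 200.7044, 'R': [[-0.5873, 0.8093, -0.0112], [0.4653, 0.3263, -0.8228], [-0.6622, -0.4884, -0.5682]], 't': [0.2994, -0.1171, 1.936]}
top {'fx': 407.8548, 'fy': 407.8548, 'cx': 314.7791, 'cy': 188.8528, 'R': [[0.0148, -0.9998, 0.0112], [-0.988, -0.0164, -0.1538], [0.154, -0.0088, -0.988]], 't': [0.012, 0.578, 1.3576]}
```

View pics/scene0.png

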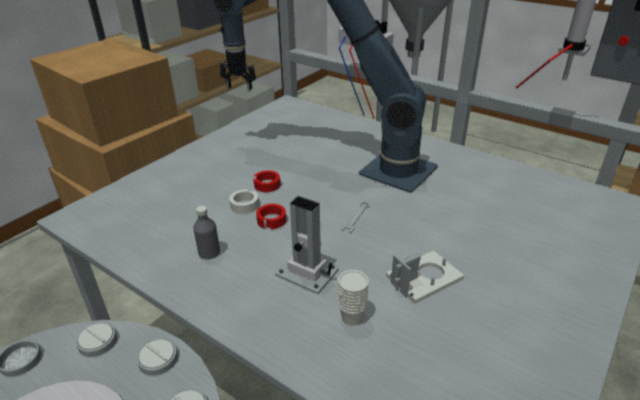

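View pics/top0.png

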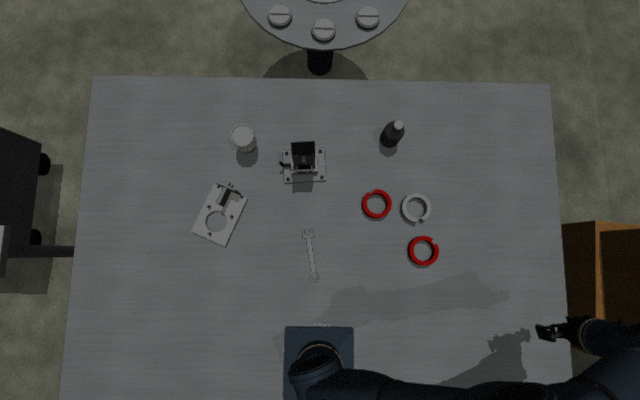

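Run:
```python
from station import arm
import numpy as np
arm.capture("scene"); arm.capture("top")
for l in ["foot","carrier_claw","carrier_grip","carrier_seat","carrier_key","carrier","slot_column","post_axis","collar","collar_notch"]:
  for c in ("scene","top"):
    try:
      print(l,c,[(np.round(d['position'],3).tolist(),round(d['confidence'],2)) for d in arm.spot_point(c,l)][:4])
    except Exception as e: print(l,c,e)
print(arm.state()['t'])
```

```text
foot scene [([0.668, 0.061, 0.003], 0.67)]
foot top [([0.671, 0.062, 0.0], 0.95), ([0.516, -0.333, 0.001], 0.57)]
carrier_claw scene [([0.579, 0.318, 0.088], 0.71)]
carrier_claw top [([0.576, 0.315, 0.089], 0.81)]
carrier_grip scene [([0.536, 0.326, 0.094], 0.73)]
carrier_grip top [([0.543, 0.328, 0.098], 0.89)]
carrier_seat scene [([0.464, 0.363, 0.016], 0.71)]
carrier_seat top [([0.461, 0.364, 0.012], 0.9)]
carrier_key scene [([0.422, 0.376, 0.039], 0.93)]
carrier_key top [([0.422, 0.382, 0.042], 0.96)]
carrier scene [([0.575, 0.314, -0.002], 0.67)]
carrier top [([0.584, 0.314, -0.002], 0.75)]
slot_column scene [([0.65, 0.058, 0.003], 0.8), ([0.535, 0.326, 0.097], 0.59), ([0.668, 0.061, 0.004], 0.16)]
slot_column top [([0.648, 0.063, -0.005], 0.8), ([0.351, 0.032, -0.003], 0.58), ([0.42, 0.381, 0.041], 0.29)]
post_axis scene [([0.354, 0.032, -0.0], 0.66), ([0.468, 0.361, 0.016], 0.36)]
post_axis top [([0.664, 0.06, 0.247], 0.66)]
collar scene [([0.52, -0.329, 0.006], 0.95), ([0.533, -0.193, -0.002], 0.71)]
collar top [([0.532, -0.196, -0.001], 0.71), ([0.52, -0.331, -0.003], 0.7), ([0.376, -0.35, -0.0], 0.66)]
collar_notch scene [([0.398, -0.388, 0.036], 0.92), ([0.479, -0.339, 0.032], 0.84), ([0.574, -0.174, 0.036], 0.66), ([0.738, 0.268, 0.001], 0.6)]
collar_notch top [([0.402, -0.388, 0.036], 0.91), ([0.573, -0.172, 0.034], 0.61), ([0.581, 0.314, -0.0], 0.19)]
1.2
```

The scene view shows the post at (305,240), the carrier at (430,270), the white collar at (244,201) and red look-alikes at (267,181) and (271,216). In the top view the white collar is at (416,208), with reds at (377,205) and (423,250). The collar I want is the white one. Next I'll take close crops.

Run:
```python
import cv2, numpy as np
s=cv2.imread("pics/scene0.png"); t=cv2.imread("pics/top0.png")
def crop(im,x,y,w,h,k): return cv2.resize(im[y:y+h,x:x+w],None,fx=k,fy=k,interpolation=cv2.INTER_CUBIC)
cv2.imwrite("pics/c1.png",crop(s,265,185,90,110,5))
cv2.imwrite("pics/c2.png",crop(s,380,240,95,70,8))
cv2.imwrite("pics/c3.png",crop(t,185,170,70,85,7))
cv2.imwrite("pics/c4.png",crop(t,270,130,70,65,9))
a=crop(s,220,160,80,75,5);b=crop(t,355,180,90,90,5)
h=max(a.shape[0],b.shape[0]);o=np.zeros((h,a.shape[1]+b.shape[1],3),np.uint8)
o[:a.shape[0],:a.shape[1]]=a;o[:b.shape[0],a.shape[1]:]=b
cv2.imwrite("pics/c5.png",o[:600,:])
```

```text
(no output)
```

View pics/c1.png

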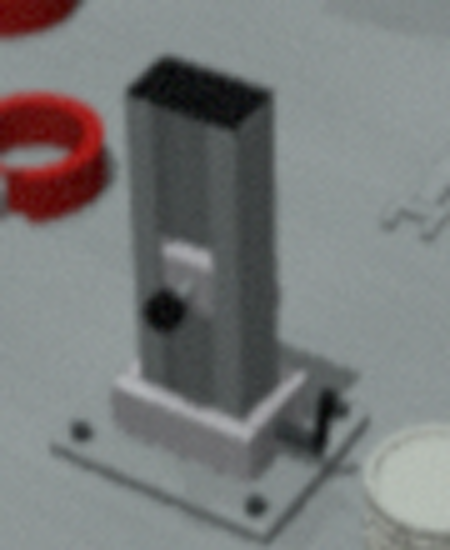

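View pics/c2.png

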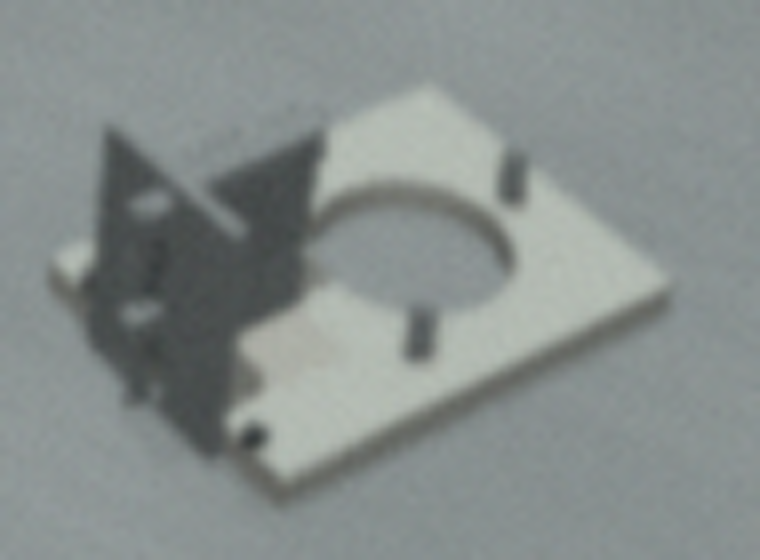

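View pics/c3.png

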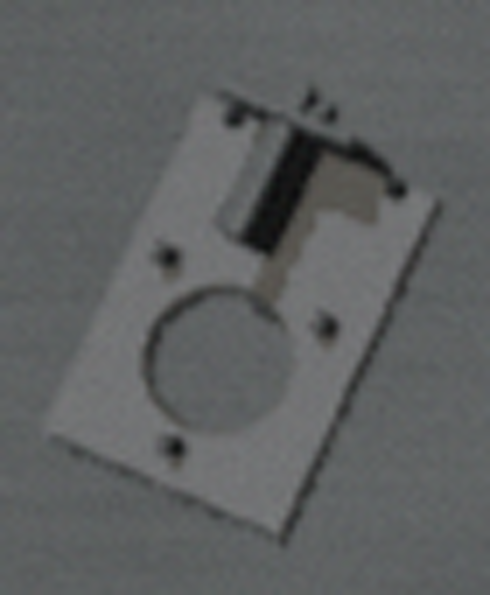

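View pics/c4.png

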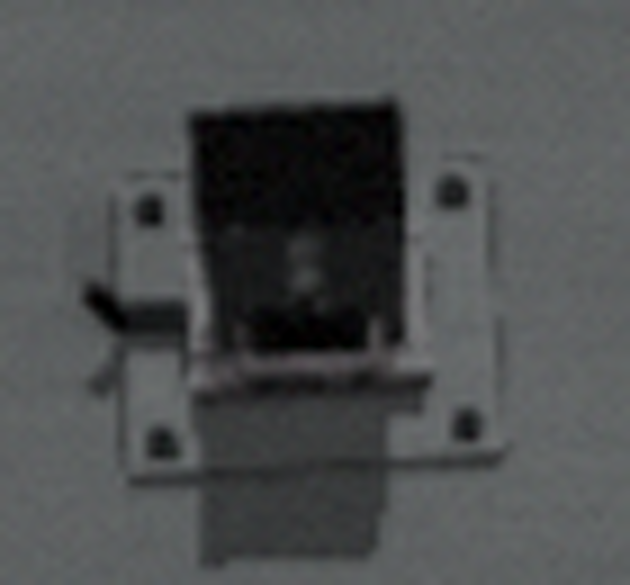

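View pics/c5.png

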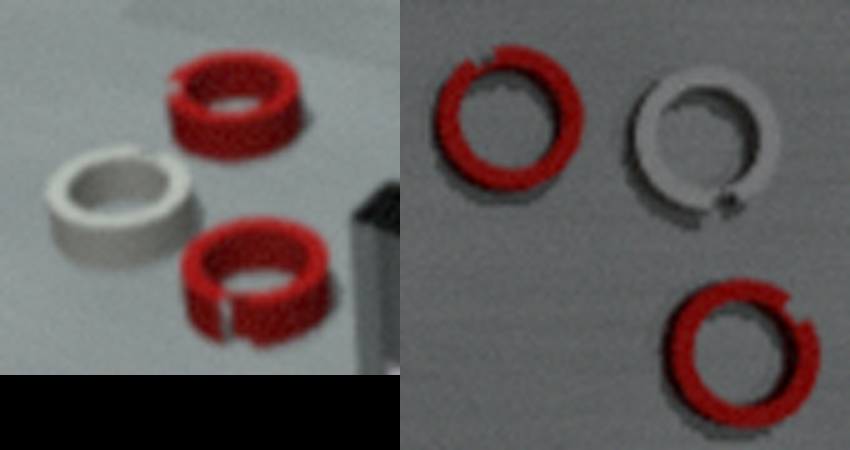

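Crops confirm the choice: the white collar has its notch at about top px (420,221), and the two red rings are rejected. The scene camera sees the back of the post and the carrier's claw side. Now I'll fit poses to corner picks in both views.

```bash
cat > h.py <<'E'
import numpy as np, cv2
from scipy.optimize import least_squares
P={'scene':dict(fx=495.0859,fy=495.0859,cx=321.4912,cy=200.7044),'top':{}}
from station import arm
P={n:arm.camera_params(n) for n in('scene','top')}
def proj(n,X):
    p=P[n];c=np.atleast_2d(X)@np.array(p['R']).T+np.array(p['t'])
    return np.c_[p['fx']*c[:,0]/c[:,2]+p['cx'],p['fy']*c[:,1]/c[:,2]+p['cy']]
def Rz(a): return np.array([[np.cos(a),-np.sin(a),0],[np.sin(a),np.cos(a),0],[0,0,1]])
def px(off,k,uv): return (np.array(uv,float)+.5)/k-.5+np.array(off)
def crop(im,x,y,w,h,k): return cv2.resize(im[y:y+h,x:x+w],None,fx=k,fy=k,interpolation=cv2.INTER_CUBIC)
def draw(c,off,k,n,lines,T,col=(0,255,0)):
    for L in lines:
        q=proj(n,np.array([T(np.array(p,float)) for p in L]))
        q=((q-np.array(off)+.5)*k-.5)
        cv2.polylines(c,[np.round(q*16).astype(np.int32)],False,col,1,cv2.LINE_AA,4)
E
cat > fit.py <<'E'
from h import *
S1=((265,185),5);S2=((380,240),8);T3=((185,170),7);T4=((270,130),9)
# foot: params x,y,yaw,h
obs=[('top',T4,(188,112),(.02,.035,1)),('top',T4,(397,98),(.02,-.035,1)),
('scene',S1,(168,55),(-.02,-.035,1)),('scene',S1,(272,92),(-.02,.035,1)),('scene',S1,(235,130),(.02,.035,1)),('scene',S1,(127,92),(.02,-.035,1)),
('scene',S1,(267,541),(.06,.075,0)),('scene',S1,(52,449),(.06,-.075,0)),('scene',S1,(370,415),(-.06,.075,0)),
('top',T4,(130,482),(-.06,.075,0)),('top',T4,(505,460),(-.06,-.075,0))]
def f(p):
    r=[]
    for n,c,uv,m in obs:
        m=np.array(m,float); m[2]*=p[3]
        r+=list((proj(n,Rz(p[2])@m+[p[0],p[1],0])[0]-px(*c,uv)))
    return np.array(r)
s=least_squares(f,[.668,.06,0,.246],loss='soft_l1',f_scale=.5);F=s.x
print('foot',F[:2],np.degrees(F[2]),F[3]);print(np.round(f(F).reshape(-1,2),2).tolist())
obc=[('top',T3,(440,205),(-.006,-.065,.015)),('top',T3,(45,432),(-.188,.065,.015)),('top',T3,(173,447),(-.122-.047,0,.04)),
('top',T3,(168,255),(-.122+.0568*np.cos(np.radians(50)),.0568*np.sin(np.radians(50)),.04)),
('top',T3,(325,325),(-.122+.0568*np.cos(np.radians(50)),-.0568*np.sin(np.radians(50)),.04)),
('scene',S2,(428,85),(-.188,-.065,.015)),('scene',S2,(672,285),(-.188,.065,.015)),
('scene',S2,(108,128),(0,-.035,.105)),('scene',S2,(515,150),(-.169,0,.04)),
('scene',S2,(424,308),(-.122+.0568*np.cos(np.radians(50)),.0568*np.sin(np.radians(50)),.04)),
('scene',S2,(283,478),(-.006,.065,.015)),('top',T3,(205,95),(-.006,.065,.015))]
def g(p):
    r=[]
    for n,c,uv,m in obc:
        r+=list((proj(n,Rz(p[2])@np.array(m)+[p[0],p[1],p[3]])[0]-px(*c,uv)))
    return np.array(r)
s=least_squares(g,[.58,.314,-.4,0],loss='soft_l1',f_scale=.5);C=s.x
print('carrier',C[:2],np.degrees(C[2]),C[3]);print(np.round(g(C).reshape(-1,2),2).tolist())
s_=cv2.imread("pics/scene0.png"); t_=cv2.imread("pics/top0.png")
def box(x0,x1,y0,y1,z0,z1):
    L=[]
    for z in(z0,z1): L.append([(x0,y0,z),(x1,y0,z),(x1,y1,z),(x0,y1,z),(x0,y0,z)])
    for x in(x0,x1):
        for y in(y0,y1): L.append([(x,y,z0),(x,y,z1)])
    return L
TF=lambda m:Rz(F[2])@m+[F[0],F[1],0]; TC=lambda m:Rz(C[2])@m+[C[0],C[1],C[3]]
def circ(cx,cy,z,r): 
    a=np.linspace(0,2*np.pi,40); return [[(cx+r*np.cos(t),cy+r*np.sin(t),z) for t in a]]
post=box(-.02,.02,-.035,.035,.05,F[3])+[[(-.06,-.075,0),(.06,-.075,0),(.06,.075,0),(-.06,.075,0),(-.06,-.075,0)]]
car=box(-.188,-.006,-.065,.065,0,.015)+box(-.006,0,-.035,.035,0,.105)+box(-.066,-.006,-.007,.007,.085,.105)+circ(-.122,0,.015,.036)+circ(-.169,0,.04,.005)+circ(-.122+.0568*np.cos(.8727),.0568*np.sin(.8727),.04,.005)+circ(-.122+.0568*np.cos(.8727),-.0568*np.sin(.8727),.04,.005)
a=crop(s_,265,185,90,110,5);draw(a,*S1,'scene',post,TF);b=crop(t_,270,130,70,65,6);draw(b,(270,130),6,'top',post,TF)
o=np.zeros((560,800,3),np.uint8);o[:550,:450]=a[:550];o[:390,450:800]=b[:390,:350];cv2.imwrite('pics/o1.png',o)
a=crop(s_,380,240,95,70,5);draw(a,(380,240),5,'scene',car,TC);b=crop(t_,185,170,60,85,5);draw(b,(185,170),5,'top',car,TC)
o=np.zeros((430,800,3),np.uint8);o[:350,:475]=a;o[:425,475:775]=b;cv2.imwrite('pics/o2.png',o)
E
python3 fit.py
```

```text
foot [0.66706538 0.0611457 ] 4.82152543278976 0.2519005213573142
[[-0.12, 0.4], [0.14, 0.44], [-0.65, 0.01], [0.47, 0.0], [-0.1, -0.02], [-0.71, -0.14], [0.03, 1.98], [-0.51, 1.6], [0.47, 2.02], [-0.16, 0.7], [0.26, 0.35]]
carrier [0.57523192 0.31336798] -22.560198815280714 -0.0008568307751101071
[[-0.01, -0.44], [-0.14, 0.25], [-0.75, 0.24], [-0.92, 0.06], [-0.26, 0.18], [-0.33, 0.27], [-0.16, 0.1], [-0.7, -0.44], [-0.03, 0.08], [-0.15, -0.37], [-0.32, 0.55], [-0.11, 0.63]]
```

View pics/o1.png

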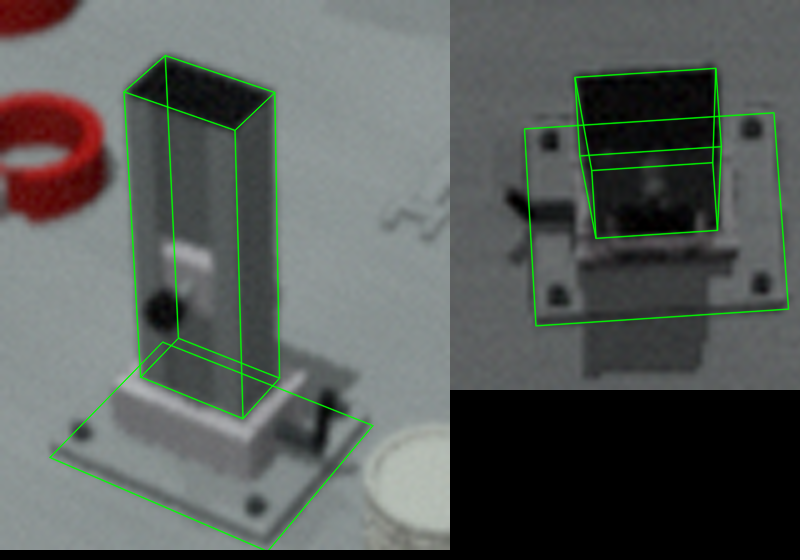

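View pics/o2.png

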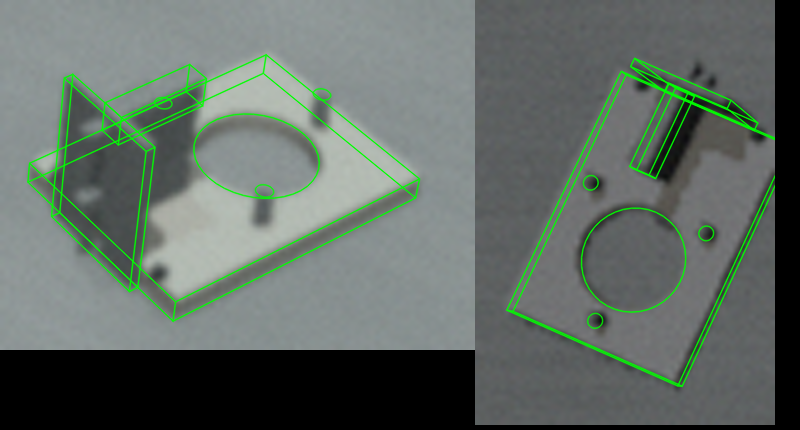

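```bash
cat > fit2.py <<'E'
exec(open('fit.py').read().split('s_=cv2')[0])
def f2(p):
    r=[]
    for n,c,uv,m in obs:
        m=np.array(m,float); m[2]=p[3] if m[2] else p[4]
        r+=list((proj(n,Rz(p[2])@m+[p[0],p[1],0])[0]-px(*c,uv)))
    return np.array(r)
s=least_squares(f2,[.668,.06,0,.246,0],loss='soft_l1',f_scale=.5);F=s.x
print('foot',F[:2],np.degrees(F[2]),F[3:]);print(np.round(f2(F).reshape(-1,2),2).tolist())
o2=obs
for sel in ([0,1,2,3,4,5],):
    obs=[o2[i] for i in sel]
    s=least_squares(lambda p:f2(np.r_[p,0]),[.668,.06,0,.246]);print(s.x,np.degrees(s.x[2]),s.cost)
E
python3 fit2.py
```

```text
foot [0.66706538 0.0611457 ] 4.82152543278976 0.2519005213573142
[[-0.12, 0.4], [0.14, 0.44], [-0.65, 0.01], [0.47, 0.0], [-0.1, -0.02], [-0.71, -0.14], [0.03, 1.98], [-0.51, 1.6], [0.47, 2.02], [-0.16, 0.7], [0.26, 0.35]]
carrier [0.57523192 0.31336798] -22.560198815280714 -0.0008568307751101071
[[-0.01, -0.44], [-0.14, 0.25], [-0.75, 0.24], [-0.92, 0.06], [-0.26, 0.18], [-0.33, 0.27], [-0.16, 0.1], [-0.7, -0.44], [-0.03, 0.08], [-0.15, -0.37], [-0.32, 0.55], [-0.11, 0.63]]
foot [0.66756817 0.06164523] 4.859103042140929 [0.25232379 0.00797075]
[[-0.29, 0.2], [-0.03, 0.23], [-0.64, 0.03], [0.51, 0.02], [-0.06, 0.0], [-0.69, -0.12], [0.04, 0.12], [-0.67, -0.23], [0.53, 0.17], [-0.43, 0.2], [0.22, -0.2]]
[0.66763917 0.0620344  0.07212268 0.25250006] 4.132325344907585 0.5793428858741588
```

Fits agree well with the given sizes (plate 8 mm thick, carrier z ≈ 0). Results are foot (0.6676, 0.0617), yaw 4.7°, cap 0.2523, and carrier (0.5752, 0.3134), yaw −22.6°. Next is a row planner.

```bash
cat > plan.py <<'E'
import numpy as np
from scipy.spatial.transform import Rotation as Ro
def down(yaw): # tool z at world yaw (deg), tool y down
    a=np.radians(yaw); z=np.array([np.cos(a),np.sin(a),0]); y=np.array([0,0,-1.]); return np.c_[np.cross(y,z),y,z]
def plan(p,R,wps,dp=3,dr=3):
    """wps: (pos,yaw or R,n rows)"""
    p=np.array(p,float);R=np.array(R,float);out=[]
    for pos,yw,n in wps:
        RT=down(yw) if np.isscalar(yw) else yw
        for k in range(n,0,-1):
            rv=np.round((Ro.from_matrix(R.T@RT)).as_rotvec()/k,dr)
            s=np.round(R.T@(np.array(pos)-p)/k,dp)
            out.append(np.r_[s,rv]); p=p+R@s; R=R@Ro.from_rotvec(rv).as_matrix()
    for i in range(0,len(out),20):
        print(i,'; '.join(' '.join(f'{v:.{dp}f}'.rstrip('0').rstrip('.').replace('-0','-0') if abs(v)>1e-9 else '0' for v in r) for r in out[i:i+20]))
    print('end',np.round(p,4), 'maxshift',max(abs(r[:3]).max() for r in out),'maxturn',max(abs(r[3:]).max() for r in out))
    return p,R
E
python3 - <<'E'
from plan import *
from station import arm
s=arm.state();C=np.array([.5752,.3134]);
plan(s['position'],s['tcp_rot'],[((.45,-.42,.22),-40,10),((.56,-.05,.24),10,11),((.5346,.3303,.2),67.4,11)])
E
```

```text
0 -0.033 -0.002 -0.015 0 -0.061 0; -0.033 -0.002 -0.013 0 -0.061 0; -0.034 -0.002 -0.011 0 -0.061 0; -0.035 -0.002 -0.009 0 -0.061 0; -0.035 -0.002 -0.007 0 -0.061 0; -0.036 -0.002 -0.005 0 -0.061 0; -0.036 -0.002 -0.003 0 -0.061 0; -0.036 -0.003 0 0 -0.062 0; -0.036 -0.002 0.002 0 -0.061 0; -0.037 -0.003 0.003 0 -0.062 0; -0.032 -0.002 -0.014 0 -0.079 0; -0.033 -0.002 -0.011 0 -0.079 0; -0.034 -0.002 -0.009 0 -0.079 0; -0.035 -0.002 -0.006 0 -0.079 0; -0.035 -0.002 -0.003 0 -0.08 0; -0.035 -0.002 0 0 -0.079 0; -0.035 -0.002 0.002 0 -0.08 0; -0.035 -0.001 0.005 0 -0.079 0; -0.034 -0.002 0.008 0 -0.08 0; -0.033 -0.001 0.01 0 -0.079 0
20 -0.033 -0.002 0.013 0 -0.08 0; -0.034 0.004 0.004 0 -0.091 0; -0.034 0.004 0.007 0 -0.091 0; -0.033 0.004 0.01 0 -0.091 0; -0.032 0.004 0.013 0 -0.091 0; -0.031 0.003 0.016 0 -0.091 0; -0.029 0.004 0.018 0 -0.091 0; -0.028 0.003 0.021 0 -0.091 0; -0.026 0.004 0.024 0 -0.091 0; -0.023 0.003 0.026 0 -0.091 0; -0.021 0.004 0.027 0 -0.091 0; -0.018 0.003 0.03 0 -0.091 0
end [0.5347 0.3308 0.2004] maxshift 0.037 maxturn 0.091
```

Emit:
carry_out:
  series: "-0.033 -0.002 -0.015 0 -0.061 0; -0.033 -0.002 -0.013 0 -0.061 0; -0.034 -0.002 -0.011 0 -0.061 0; -0.035 -0.002 -0.009 0 -0.061 0; -0.035 -0.002 -0.007 0 -0.061 0; -0.036 -0.002 -0.005 0 -0.061 0; -0.036 -0.002 -0.003 0 -0.061 0; -0.036 -0.003 0 0 -0.062 0; -0.036 -0.002 0.002 0 -0.061 0; -0.037 -0.003 0.003 0 -0.062 0"

```text
t: 2.03
position: [0.451, -0.4186, 0.2205]
tcp_rot: [[-0.641, 0.0, 0.768], [-0.768, -0.0, -0.641], [0.0, -1.0, 0.0]]
contact_force: [0.7, -1.2, 0.3]
width: 0.0853
```

Run:
```python
from plan import *
from station import arm
s=arm.state();print(s['t'],s['qpos'],s['position'],s['tcp_rot'])
```

```text
2.0333 [44.8097068  26.89548407 -9.90935564 89.83485495  5.001259   63.68843719
 -6.11694491] [ 0.45097039 -0.41858622  0.22050194] [[-6.40792166e-01  2.23236260e-05  7.67714399e-01]
 [-7.67714348e-01 -3.85945647e-04 -6.40792112e-01]
 [ 2.81991227e-04 -9.99999925e-01  2.64449115e-04]]
```

Emit:
carry_out:
  series: "-0.032 -0.002 -0.014 0 -0.079 0; -0.033 -0.002 -0.011 0 -0.079 0; -0.034 -0.002 -0.009 0 -0.079 0; -0.035 -0.002 -0.006 0 -0.079 0; -0.035 -0.002 -0.003 0 -0.08 0; -0.035 -0.002 0 0 -0.079 0; -0.035 -0.002 0.002 0 -0.08 0; -0.035 -0.001 0.005 0 -0.079 0; -0.034 -0.002 0.008 0 -0.08 0; -0.033 -0.001 0.01 0 -0.079 0; -0.033 -0.002 0.013 0 -0.08 0"

```text
t: 2.95
position: [0.5599, -0.0483, 0.2405]
tcp_rot: [[0.177, 0.0, 0.984], [-0.984, -0.0, 0.177], [0.0, -1.0, 0.0]]
contact_force: [0.5, 0.3, -0.6]
width: 0.0856
```

Emit:
carry_out:
  series: "-0.034 0.004 0.004 0 -0.091 0; -0.034 0.004 0.007 0 -0.091 0; -0.033 0.004 0.01 0 -0.091 0; -0.032 0.004 0.013 0 -0.091 0; -0.031 0.003 0.016 0 -0.091 0; -0.029 0.004 0.018 0 -0.091 0; -0.028 0.003 0.021 0 -0.091 0; -0.026 0.004 0.024 0 -0.091 0; -0.023 0.003 0.026 0 -0.091 0; -0.021 0.004 0.027 0 -0.091 0; -0.018 0.003 0.03 0 -0.091 0; 0 0 0 0 0 0"

```text
t: 3.95
position: [0.5316, 0.3387, 0.1999]
tcp_rot: [[0.928, -0.002, 0.372], [-0.372, 0.005, 0.928], [-0.004, -1.0, 0.004]]
contact_force: [-1.2, 0.2, -0.7]
width: 0.0852
```

Run:
```python
from h import *
from plan import *
s=arm.state();print(s['t'],s['qpos'],s['position'])
a=crop(arm.capture('scene')[:,:,::-1],365,185,110,120,4);b=crop(arm.capture('top')[:,:,::-1],180,160,80,100,4)
o=np.zeros((480,800,3),np.uint8);o[:480,:440]=a;o[:400,450:770]=b;cv2.imwrite('pics/g1.png',o)
plan(s['position'],s['tcp_rot'],[((.5346,.3303,.076),67.4,8)])
```

```text
3.95 [-11.35764912  33.46352604 -42.40311556  88.52210254  23.49096376
  67.14373171   9.95345534] [0.531629   0.33868001 0.19992596]
0 0.001 0.015 -0.001 0 0.002 0; 0.001 0.016 -0.001 -0.001 0.002 -0.001; 0.001 0.015 -0.001 0 0.001 0; 0.001 0.016 -0.001 -0.001 0.002 -0.001; 0.001 0.015 -0.001 0 0.001 0; 0 0.016 -0.001 -0.001 0.002 -0.001; 0.001 0.015 0 0 0.001 0; 0 0.016 -0.001 -0.001 0.002 -0.001
end [0.5344 0.3303 0.0759] maxshift 0.016 maxturn 0.002
```

View pics/g1.png

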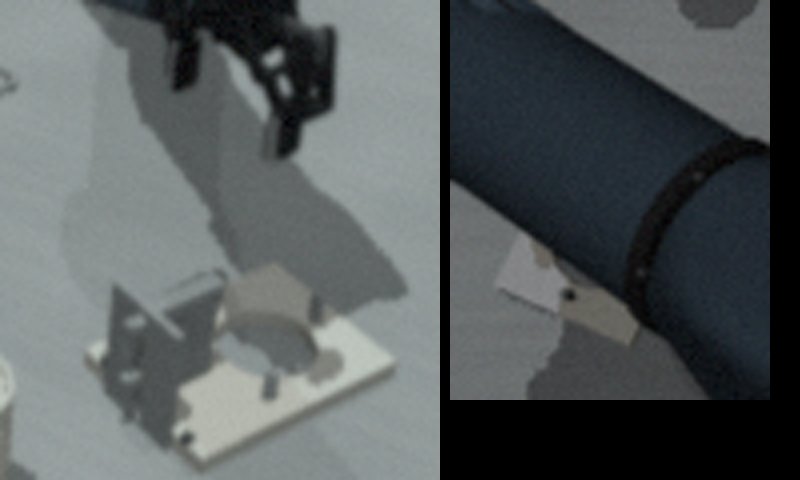

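Run:
```python
from plan import *
from station import arm
s=arm.state();print(s['t'],s['qpos'],s['dq'],s['position'],s['tcp_rot'])
plan([.5347,.3308,.2004],down(67.4),[((.5346,.3303,.076),67.4,8)])
```

```text
4.05 [-11.05525467  33.31400542 -42.0929272   88.66906206  23.48105819
  67.17534484   9.84226384] [ 2.36823942 -0.96747432  2.112765    0.80134926  0.13085883  0.22655019
 -0.28983985] [0.53386938 0.33237029 0.19989411] [[ 9.24006346e-01 -9.40736023e-04  3.82375976e-01]
 [-3.82375733e-01  4.32963246e-04  9.24006824e-01]
 [-1.03480125e-03 -9.99999464e-01  4.03461610e-05]]
0 0 0.016 0 0 0 0; 0 0.015 0 0 0 0; 0 0.016 0 0 0 0; 0 0.015 0 0 0 0; 0 0.016 0 0 0 0; 0 0.015 0 0 0 0; 0 0.016 0 0 0 0; 0 0.015 -0.001 0 0 0
end [0.5343 0.3299 0.0764] maxshift 0.016 maxturn 0.0
```

Emit:
carry_out:
  series: "0 0.016 0 0 0 0; 0 0.016 0 0 0 0; 0 0.016 0 0 0 0; 0 0.016 0 0 0 0; 0 0.016 0 0 0 0; 0 0.016 0 0 0 0; 0 0.016 0 0 0 0; 0 0.012 0 0 0 0; 0 0 0 0 0 0; 0 0 0 0 0 0"

```text
t: 4.88
position: [0.5349, 0.3297, 0.0762]
tcp_rot: [[0.923, -0.0, 0.386], [-0.386, -0.001, 0.923], [-0.0, -1.0, -0.001]]
contact_force: [0.5, -0.5, -0.2]
width: 0.0853
```

Run:
```python
from h import *
s=arm.state();print(s['t'],s['position'],s['tcp_rot'][:,2])
a=crop(arm.capture('scene')[:,:,::-1],365,185,110,120,5);cv2.imwrite('pics/g2.png',a)
```

```text
4.8833 [0.53494213 0.32974991 0.07622416] [ 0.38592929  0.92252784 -0.00098156]
```

View pics/g2.png

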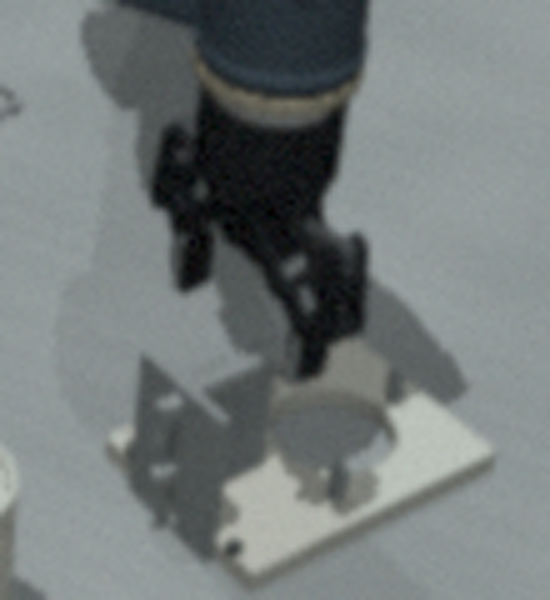

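Run:
```python
from h import *
s=arm.state();p=s['position'];R=s['tcp_rot']
off=np.array([365,185])
for nm,X in [('tip+z open',p+R@[0,-.013,.0427]),('tip-z',p+R@[0,-.013,-.0427]),('tcp',p),('back+',p+R@[0,-.013,.057]),('bar end',[*( [.5752,.3134]+Rz(np.radians(-22.56))[:2,:2]@[-.066,0]),.105]),('bar start',[*( [.5752,.3134]+Rz(np.radians(-22.56))[:2,:2]@[-.006,0]),.105])]:
    print(nm,np.round((proj('scene',X)[0]-off+.5)*5-.5))
```

```text
tip+z open [290. 425.]
tip-z [190. 337.]
tcp [237. 398.]
back+ [308. 440.]
bar end [273. 345.]
bar start [188. 383.]
```

Run:
```python
from h import *
s=arm.state()
im=arm.capture('scene')[:,:,::-1]; c=crop(im,385,225,65,75,8).astype(float)
c=np.clip((c-20)*1.6,0,255).astype(np.uint8)
p=s['position'];R=s['tcp_rot']
for X in [p,p+R@[0,-.013,.0427],p+R@[0,-.013,-.0427],p+R@[0,-.019,0]]:
    q=((proj('scene',X)[0]-[385,225]+.5)*8-.5).astype(int);cv2.circle(c,tuple(map(int,q)),4,(0,255,0),1)
cv2.imwrite('pics/g3.png',c)
```

```text
(no output)
```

View pics/g3.png

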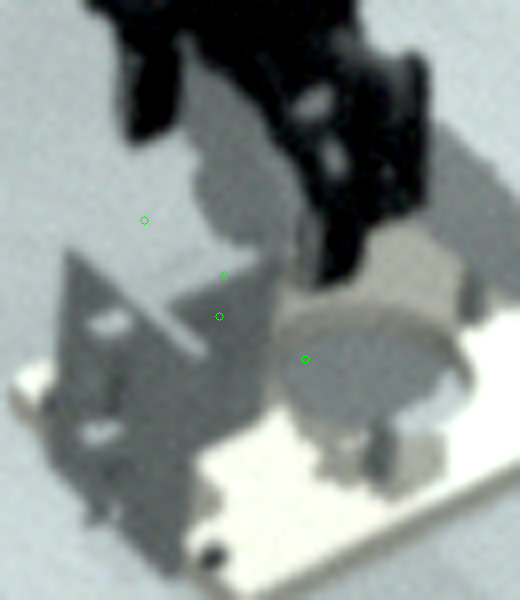

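Emit:
carry_out:
  series: "0 0 0 0 0 0; 0 0 0 0 0 0; 0 0 0 0 0 0; 0 0 0 0 0 0; 0 0 0 0 0 0; 0 0 0 0 0 0"
  gripper: 0.03
  force: 30

```text
t: 5.48
position: [0.5347, 0.3308, 0.0764]
tcp_rot: [[0.923, 0.0, 0.385], [-0.385, 0.0, 0.923], [0.0, -1.0, 0.0]]
contact_force: [-0.2, 0.2, 0.1]
width: 0.0297
```

Run:
```python
from h import *
s=arm.state();print(s['t'],s['position'],s['width'],s['contact_force'])
im=arm.capture('scene')[:,:,::-1]; c=crop(im,385,225,65,75,8).astype(float)
c=np.clip((c-20)*1.6,0,255).astype(np.uint8)
p=s['position'];R=s['tcp_rot']
for X in [p,p+R@[0,0,.015],p+R@[0,0,-.015]]:
    q=((proj('scene',X)[0]-[385,225]+.5)*8-.5).astype(int);cv2.circle(c,tuple(map(int,q)),4,(0,255,0),1)
cv2.imwrite('pics/g4.png',c)
```

```text
5.4833 [0.53472535 0.33078119 0.07640504] 0.02974478483136671 [-0.21565949  0.24885656  0.12575294]
```

View pics/g4.png

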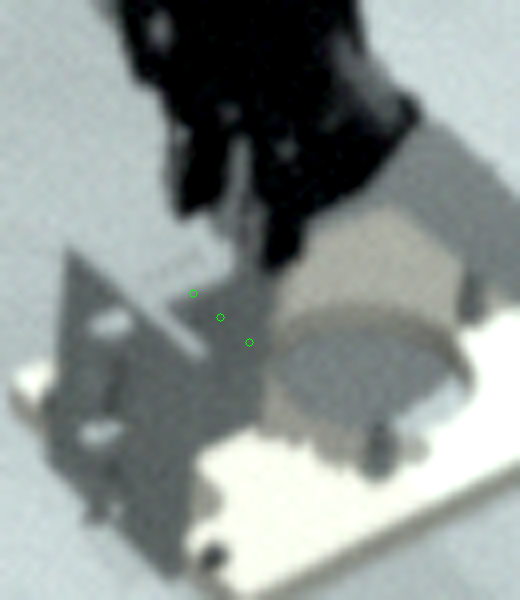

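Run:
```python
from h import *
from plan import *
p=np.array([.5316,.3387,.1999]);R=down(67.8)
off=np.array([365,185]);im=cv2.imread('pics/g1.png')[:200,60:360]
im=cv2.resize(im,None,fx=2.6,fy=2.6,interpolation=cv2.INTER_CUBIC).astype(float);im=np.clip((im-10)*1.8,0,255).astype(np.uint8)
for X,c in [(p,(0,255,0)),(p+R@[0,-.013,.0427],(0,255,255)),(p+R@[0,-.013,-.0427],(0,255,255)),(p+R@[0,-.073,0],(255,0,0))]:
    q=((proj('scene',X)[0]-off+.5)*4-[60,0])*2.6;cv2.circle(im,tuple(map(int,q)),5,c,1);print(q)
cv2.imwrite('pics/g5.png',im)
```

```text
[418.94166384 469.45576031]
[539.97564348 517.78165749]
[313.62618164 343.68830023]
[449.17749435 234.55177495]
```

View pics/g5.png

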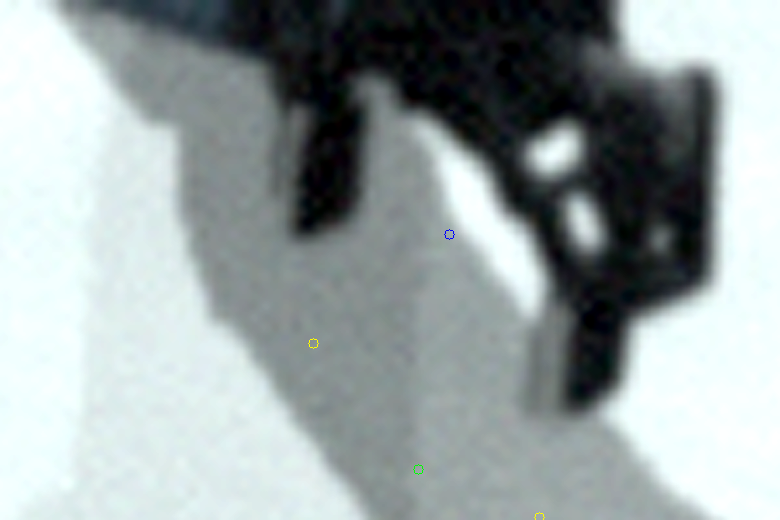

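Run:
```python
from h import *
from plan import *
p=np.array([.1739,-.6517,.1974]);R=np.array([[-.966,-.0005,.258],[-.258,.0016,-.966],[0,-1,-.0017]])
s=cv2.imread('pics/scene0.png');t=cv2.imread('pics/top0.png')
a=crop(s,205,50,65,50,8);b=crop(t,520,300,50,50,5)
o=np.zeros((400,780,3),np.uint8);o[:400,:520]=a;o[:250,525:775]=b
o=np.clip((o.astype(float)-5)*2,0,255).astype(np.uint8)
for X,c in [(p,(0,255,0)),(p+R@[0,-.013,.0427],(0,255,255)),(p+R@[0,-.013,-.0427],(0,255,255)),(p+R@[0,-.073,0],(255,0,0))]:
    q=(proj('scene',X)[0]-[205,50]+.5)*8;cv2.circle(o,tuple(map(int,q)),5,c,1)
    q=(proj('top',X)[0]-[520,300]+.5)*5+[525,0];cv2.circle(o,tuple(map(int,q)),5,c,1)
cv2.imwrite('pics/g6.png',o)
```

```text
(no output)
```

View pics/g6.png

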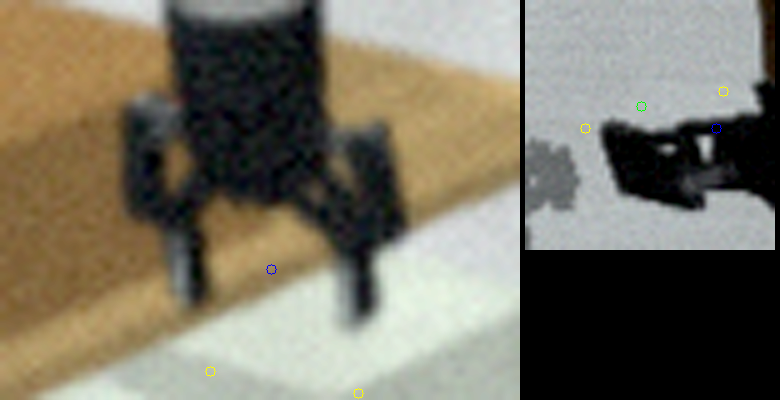

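The picture shows the gripper about 35–40 mm higher than the reported TCP would put it. Closing here tests it: about 14 mm opening means the bar is between the pads, 0 means it isn't.

Emit:
carry_out:
  series: "0 0 0 0 0 0; 0 0 0 0 0 0; 0 0 0 0 0 0; 0 0 0 0 0 0; 0 0 0 0 0 0"
  gripper: 0
  force: 40

```text
t: 5.95
position: [0.5347, 0.3307, 0.0763]
tcp_rot: [[0.923, -0.0, 0.385], [-0.385, -0.0, 0.923], [-0.0, -1.0, -0.0]]
contact_force: [0.3, 0.1, 0.4]
width: -0.0001
```

Run:
```python
from h import *
s=arm.state();print(s['t'],s['position'],s['width'],s['contact_force'],s['torque'])
im=arm.capture('scene')[:,:,::-1]; c=crop(im,385,225,65,75,8).astype(float)
c=np.clip((c-20)*1.6,0,255).astype(np.uint8)
cv2.imwrite('pics/g7.png',c)
```

```text
5.95 [0.53470503 0.33072975 0.07629525] -6.815957967900947e-05 [0.2737069  0.12732231 0.4165709 ] [-0.05371922  0.00668318 -0.00746959]
```

View pics/g7.png

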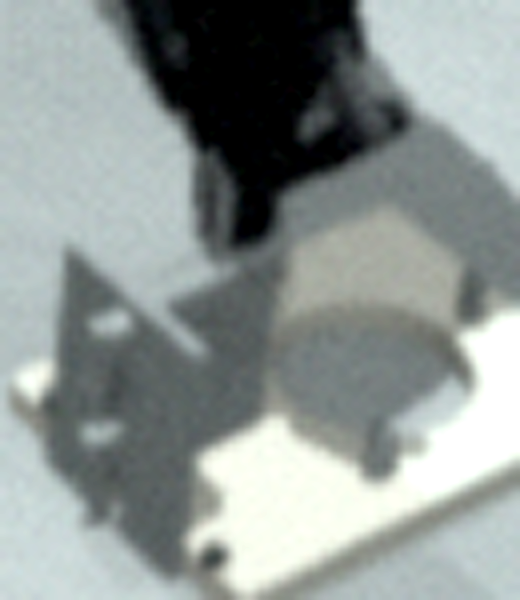

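Closed to zero with the tip just above the bar, so the reported TCP height is off by about 29 mm. Now I'll touch the bar top gently to measure it.

Emit:
carry_out:
  series: "0 0.001 0 0 0 0; 0 0.001 0 0 0 0; 0 0 0 0 0 0"

```text
t: 6.25
position: [0.5346, 0.3306, 0.074]
tcp_rot: [[0.923, -0.0, 0.385], [-0.385, -0.0, 0.923], [-0.0, -1.0, -0.0]]
contact_force: [0.7, -0.7, -0.4]
width: -0.0002
```

Emit:
carry_out:
  series: "0 0.001 0 0 0 0; 0 0.001 0 0 0 0; 0 0 0 0 0 0"

```text
t: 6.5
position: [0.5347, 0.3308, 0.0723]
tcp_rot: [[0.923, 0.0, 0.385], [-0.385, 0.0, 0.923], [0.0, -1.0, 0.0]]
contact_force: [0.2, -0.2, 0.4]
width: -0.0002
```

Emit:
carry_out:
  series: "0 0.0015 0 0 0 0; 0 0.0015 0 0 0 0; 0 0 0 0 0 0"

```text
t: 6.75
position: [0.5349, 0.3309, 0.072]
tcp_rot: [[0.923, 0.002, 0.385], [-0.385, -0.0, 0.923], [0.002, -1.0, 0.001]]
contact_force: [-7.0, -6.8, 27.8]
width: 0.0001
```

Emit:
carry_out:
  series: "0 0.0015 0 0 0 0; 0 0.0015 0 0 0 0; 0 0 0 0 0 0"

```text
t: 7.0
position: [0.535, 0.331, 0.0719]
tcp_rot: [[0.923, 0.004, 0.385], [-0.385, -0.0, 0.923], [0.004, -1.0, 0.001]]
contact_force: [-13.4, -13.9, 54.9]
width: 0.0001
```

Run:
```python
from h import *
s=arm.state();print(s['t'],s['position'],s['width'],s['contact_force'],s['torque'])
im=arm.capture('scene')[:,:,::-1]; c=crop(im,385,225,65,75,8).astype(float)
c=np.clip((c-5)*2.2,0,255).astype(np.uint8)
cv2.imwrite('pics/g8.png',c)
```

```text
7.0 [0.53502401 0.33100666 0.07189497] 9.255656029427597e-05 [-13.41566061 -13.86724273  54.90313895] [-3.0259689   3.02591813 -0.02521319]
```

View pics/g8.png

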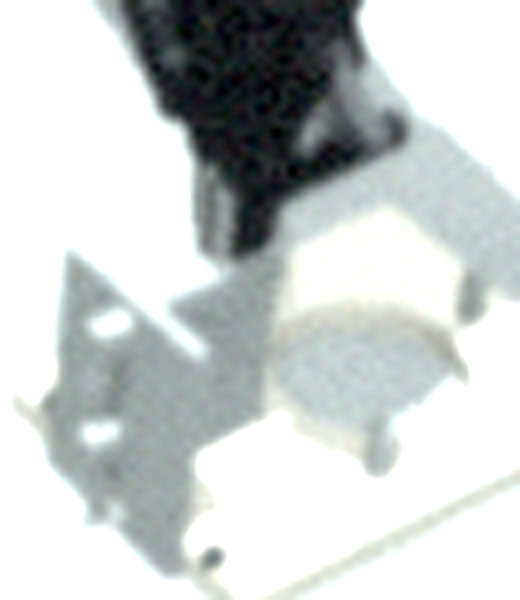

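Contact came at reported z = 0.072 on the 0.105 bar top, so the true fingertip is 33 mm above the reported TCP. I'll back off, then measure any lateral offset by projecting the shut-finger box.

Emit:
carry_out:
  series: "0 -0.0085 0 0 0 0; 0 -0.02 0 0 0 0; 0 -0.02 0 0 0 0; 0 0 0 0 0 0; 0 0 0 0 0 0"

```text
t: 7.47
position: [0.5352, 0.3312, 0.1158]
tcp_rot: [[0.923, 0.002, 0.385], [-0.385, 0.001, 0.923], [0.001, -1.0, 0.002]]
contact_force: [-0.6, -0.9, -1.5]
width: 0.0002
```

```bash
cat > tipview.py <<'E'
from h import *
import sys
s=arm.state();print(s['t'],s['position'],s['width'],s['contact_force'],s['torque'],s['tcp_rot'][:,1])
im=arm.capture('scene')[:,:,::-1]
p=s['position'];R=s['tcp_rot'];c0=proj('scene',p+[0,0,.033])[0]
ox,oy=int(c0[0])-32,int(c0[1])-45
c=crop(im,ox,oy,65,70,8).astype(float)
c=np.clip((c-5)*2.2,0,255).astype(np.uint8)
W=float(sys.argv[2]) if len(sys.argv)>2 else 0
for y0 in (-.033,):
  for sgn in(1,-1):
    L=[[R@np.array([a,y0,sgn*(W/2+b)])+p for a,b in[(-.011,0),(.011,0),(.011,.0145),(-.011,.0145),(-.011,0)]]]
    draw(c,(ox,oy),8,'scene',L,lambda m:m)
cv2.imwrite(sys.argv[1],c)
E
python3 tipview.py pics/g9.png
```

```text
7.4667 [0.53522929 0.33121153 0.11579651] 0.0001644262259665233 [-0.55717929 -0.86146506 -1.50265068] [0.0016394  0.01893295 0.01458311] [ 0.001823    0.00112249 -0.99999771]
```

View pics/g9.png

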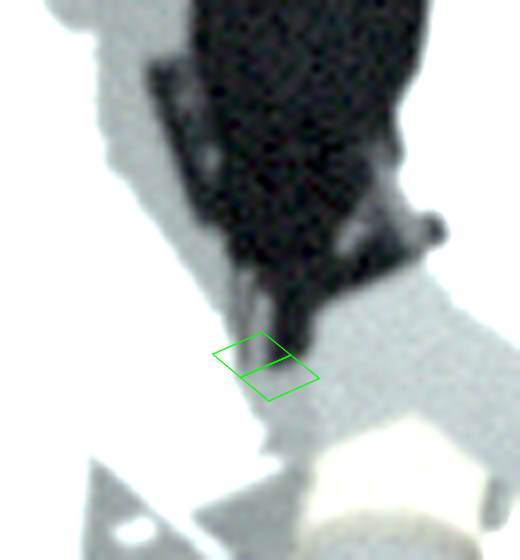

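Emit:
carry_out:
  series: "0.004 0 0 0 0 0; 0 0 0 0 0 0; 0 0 0 0 0 0; 0 0.012 0 0 0 0; 0 0.012 0 0 0 0; 0 0.012 0 0 0 0; 0 0.012 0 0 0 0; 0 0.012 0 0 0 0; 0 0.012 0 0 0 0; 0 0 0 0 0 0; 0 0 0 0 0 0"
  gripper: 0.07

```text
t: 8.43
position: [0.5379, 0.329, 0.0418]
tcp_rot: [[0.923, -0.001, 0.384], [-0.384, -0.001, 0.923], [-0.001, -1.0, -0.001]]
contact_force: [-0.7, 0.1, -0.0]
width: 0.0698
```

```bash
python3 tipview.py pics/g10.png 0.07
```

```text
8.4333 [0.53790301 0.32903067 0.04184502] 0.06982827706006699 [-0.68023895  0.06540599 -0.04436622] [ 0.04485204 -0.00591231  0.01417286] [-1.43205198e-03 -7.69343072e-04 -9.99998679e-01]
```

View pics/g10.png

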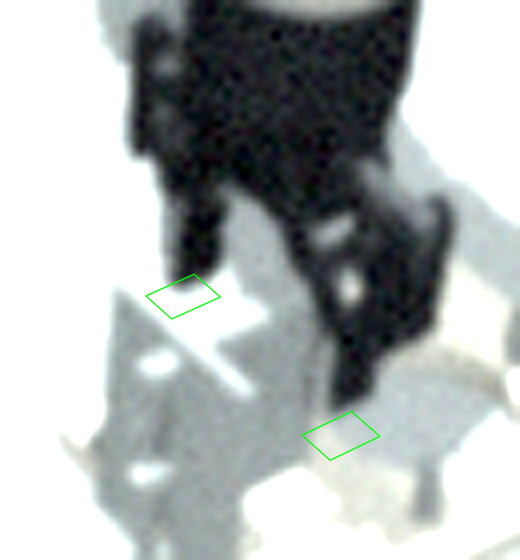

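Emit:
carry_out:
  series: "0 0 0 0 0 0; 0 0 0 0 0 0; 0 0 0 0 0 0; 0 0 0 0 0 0; 0 0 0 0 0 0; 0 0 0 0 0 0; 0 0 0 0 0 0"
  gripper: 0
  force: 70

```text
t: 9.07
position: [0.5389, 0.3299, 0.0432]
tcp_rot: [[0.923, 0.001, 0.384], [-0.384, 0.001, 0.923], [0.0, -1.0, 0.001]]
contact_force: [2.6, 3.1, 1.8]
width: 0.0127
```

Emit:
carry_out:
  series: "0 -0.005 0 0 0 0; 0 -0.015 0 0 0 0; 0 -0.02 0 0 0 0; 0 -0.025 0 0 0 0; 0 -0.025 0 0 0 0; 0 -0.025 0 0 0 0; 0 -0.025 0 0 0 0; 0 -0.02 0 0 0 0; 0 0 0 0 0 0; 0 0 0 0 0 0"

```text
t: 9.9
position: [0.5382, 0.3289, 0.2029]
tcp_rot: [[0.923, 0.0, 0.385], [-0.385, -0.0, 0.923], [0.0, -1.0, -0.0]]
contact_force: [-0.3, 0.1, -5.8]
width: 0.0129
```

```bash
cat > carfit.py <<'E'
from h import *
def box(x0,x1,y0,y1,z0,z1):
    L=[]
    for z in(z0,z1): L.append([(x0,y0,z),(x1,y0,z),(x1,y1,z),(x0,y1,z),(x0,y0,z)])
    for x in(x0,x1):
        for y in(y0,y1): L.append([(x,y,z0),(x,y,z1)])
    return L
def circ(cx,cy,z,r): 
    a=np.linspace(0,2*np.pi,40); return [[(cx+r*np.cos(t),cy+r*np.sin(t),z) for t in a]]
A=np.radians(50);ox=-.122+.0568*np.cos(A);oy=.0568*np.sin(A)
car=box(-.188,-.006,-.065,.065,0,.015)+box(-.006,0,-.035,.035,0,.105)+box(-.066,-.006,-.007,.007,.085,.105)+circ(-.122,0,.015,.036)+circ(-.169,0,.04,.005)+circ(ox,oy,.04,.005)+circ(ox,-oy,.04,.005)
car+=box(0,.015,-.004,.004,.085,.097)+box(0,.015,-.004,.004,.035,.047)
def Tp(xyz,yaw): 
    M=Rz(np.radians(yaw)); return lambda m:M@m+np.array(xyz)
Ft=(.6676,.0617,0);Fy=4.6;FH=.2523
post=box(-.02,.02,-.035,.035,.05,FH)
def carpose(s,off=(-.0404,0,.0432)):
    yaw=np.degrees(np.arctan2(s['tcp_rot'][1,2],s['tcp_rot'][0,2]))-90
    o=s['position']-Rz(np.radians(yaw))@np.array([off[0],off[1],off[2]])
    return o,yaw
def view(name,cam,ox_,oy_,w,h,k,sets,gain=1.5):
    c=crop(arm.capture(cam)[:,:,::-1],ox_,oy_,w,h,k).astype(float);c=np.clip(c*gain,0,255).astype(np.uint8)
    cv2.imwrite('pics/raw_'+name,c)
    for L,T,col in sets: draw(c,(ox_,oy_),k,cam,L,T,col)
    cv2.imwrite('pics/'+name,c)
E
python3 - <<'E'
from carfit import *
from plan import *
s=arm.state();print(s['t'],s['position'],s['contact_force'],s['torque'],s['width'])
o,y=carpose(s);print(o,y)
view('l1.png','scene',360,160,125,100,6,[(car,Tp(o,y),(0,255,0))])
# target TCP
def tcp(cx,cy,cz,yaw): return Rz(np.radians(yaw))@np.array([-.0404,0,.0432])+[cx,cy,cz]
cmd=np.array([.538,.329,.2032]) ; print('cmd?',cmd)
fw=np.array([.6676,.0617])+Rz(np.radians(4.6))[:2,:2]@[-.02-.05,0]
plan(s['position'],down(67.4),[(tcp(.57,.2,.155,-6),84,6),(tcp(fw[0],fw[1],.155,4.6),94.6,7)])
E
```

```text
9.9 [0.53822467 0.32890415 0.20286479] [-0.31063819  0.0640172  -5.83402857] [-0.01282761 -0.05387026  0.02937406] 0.01287384481432382
[0.57551456 0.31335987 0.15966479] -22.62880016570199
cmd? [0.538  0.329  0.2032]
0 0.007 0.001 -0.02 0 -0.048 0; 0.006 0.001 -0.02 0 -0.048 0; 0.005 0.001 -0.02 0 -0.048 0; 0.004 0.001 -0.02 0 -0.049 0; 0.002 0 -0.021 0 -0.048 0; 0.002 0.001 -0.021 0 -0.049 0; 0.006 0 -0.021 0 -0.026 0; 0.006 0 -0.021 0 -0.026 0; 0.005 0 -0.021 0 -0.027 0; 0.004 0 -0.022 0 -0.026 0; 0.004 0 -0.022 0 -0.027 0; 0.003 0 -0.022 0 -0.026 0; 0.003 0 -0.021 0 -0.027 0
end [0.5574 0.053  0.1979] maxshift 0.022 maxturn 0.049
```

View pics/l1.png

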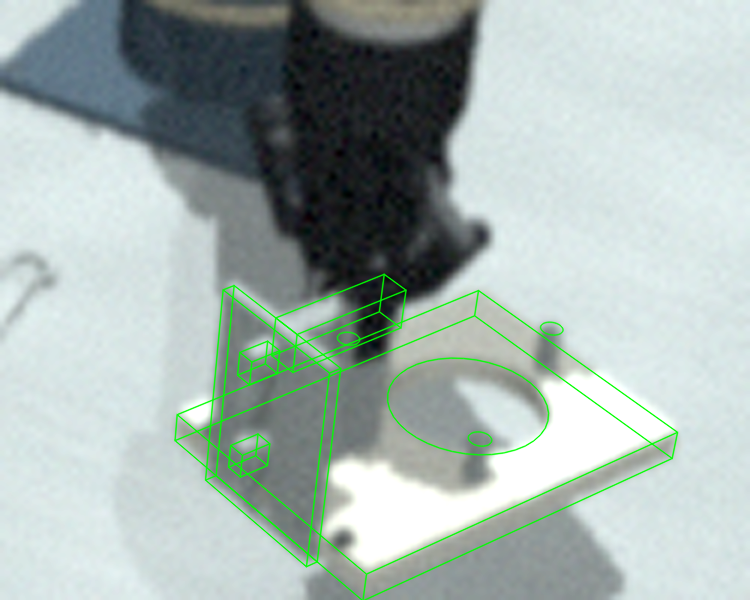

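Emit:
carry_out:
  series: "0.007 0.001 -0.02 0 -0.048 0; 0.006 0.001 -0.02 0 -0.048 0; 0.005 0.001 -0.02 0 -0.048 0; 0.004 0.001 -0.02 0 -0.049 0; 0.002 0 -0.021 0 -0.048 0; 0.002 0.001 -0.021 0 -0.049 0; 0.006 0 -0.021 0 -0.026 0; 0.006 0 -0.021 0 -0.026 0; 0.005 0 -0.021 0 -0.027 0; 0.004 0 -0.022 0 -0.026 0; 0.004 0 -0.022 0 -0.027 0; 0.003 0 -0.022 0 -0.026 0; 0.003 0 -0.021 0 -0.027 0; 0 0 0 0 0 0; 0 0 0 0 0 0; 0 0 0 0 0 0"

```text
t: 11.28
position: [0.5565, 0.0534, 0.1964]
tcp_rot: [[0.997, -0.003, -0.08], [0.08, 0.0, 0.997], [-0.003, -1.0, 0.001]]
contact_force: [-0.6, 1.3, -5.5]
width: 0.0128
```

Run:
```python
from carfit import *
s=arm.state();print(s['t'],s['position'],s['contact_force'],s['torque'],s['width'],s['qpos'])
o,y=carpose(s);print(o,y)
view('p1.png','scene',260,150,120,95,6,[(car,Tp(o,y),(0,255,0)),(post,Tp(Ft,Fy),(0,0,255))])
view('p2.png','top',255,120,100,110,5,[(car,Tp(o,y),(0,255,0)),(post,Tp(Ft,Fy),(0,0,255))],2)
```

```text
11.2833 [0.55646571 0.05342011 0.19644468] [-0.63671461  1.3441406  -5.54193714] [ 0.06695934 -0.02388817 -0.01096469] 0.012805812256689423 [ 22.89021439  29.74275434 -51.13391168  99.07193902  25.42123509
  63.72355531  58.41074854]
[0.59673632 0.05665094 0.15324468] 4.586896138605013
```

View pics/p1.png

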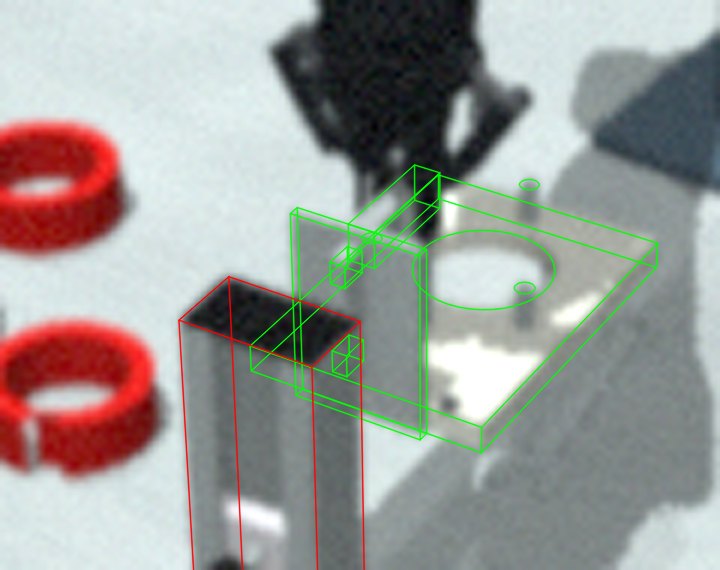

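View pics/p2.png

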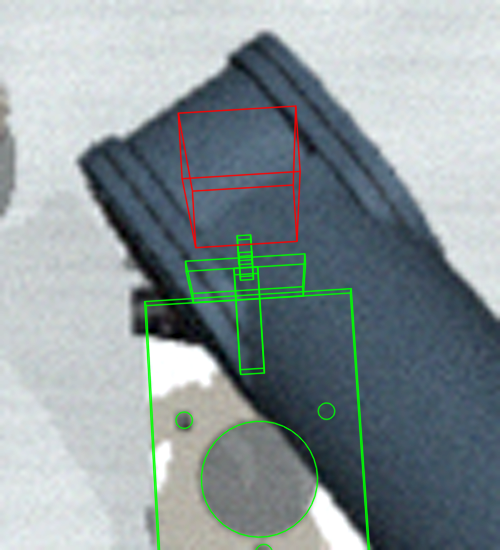

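Run:
```python
from carfit import *
from plan import *
s=arm.state();print(s['position'],s['dq'].round(2),s['tcp_rot'])
o,y=carpose(s);print(o,y)
f=Rz(np.radians(Fy)).T@(o-np.array(Ft));print('in foot',f)
```

```text
[0.55676858 0.05428829 0.19716593] [-0.24 -0.27 -0.07 -0.36  0.02  0.11  0.09] [[ 9.96668207e-01 -1.25924642e-03 -8.15530432e-02]
 [ 8.15536857e-02  4.67571642e-04  9.96668841e-01]
 [-1.21691978e-03 -9.99999098e-01  5.68709977e-04]]
[0.59703401 0.05758303 0.15396593] 4.677841049369206
in foot [-0.07066886  0.00155561  0.15396593]
```

Emit:
carry_out:
  series: "0 0.006 0 0 0 0; 0 0.006 0 0 0 0; 0 0.006 0 0 0 0; 0 0 0 0 0 0; 0 0 0 0 0 0; 0 0 0 0 0 0"

```text
t: 11.88
position: [0.5575, 0.0534, 0.1798]
tcp_rot: [[0.997, -0.0, -0.08], [0.08, 0.0, 0.997], [-0.0, -1.0, 0.0]]
contact_force: [-0.0, -0.3, -5.4]
width: 0.0126
```

Run:
```python
from carfit import *
from plan import *
s=arm.state();print(s['position'],s['dq'].round(2),s['tcp_rot'])
o,y=carpose(s);print(o,y)
f=Rz(np.radians(Fy)).T@(o-np.array(Ft));print('in foot',f)
view('p3.png','scene',270,165,80,70,9,[(car,Tp(o,y),(0,255,0)),(post,Tp(Ft,Fy),(0,0,255))])
```

```text
[0.55749548 0.05343797 0.1797943 ] [ 0.22 -0.33 -0.05 -0.31 -0.02  0.11 -0.02] [[ 9.96765381e-01 -1.41455711e-05 -8.03665025e-02]
 [ 8.03665036e-02  1.32143854e-04  9.96765372e-01]
 [-3.47987610e-06 -9.99999991e-01  1.32853249e-04]]
[0.5977648  0.05668477 0.1365943 ] 4.6096326526801334
in foot [-0.07001246  0.00060164  0.1365943 ]
```

View pics/p3.png

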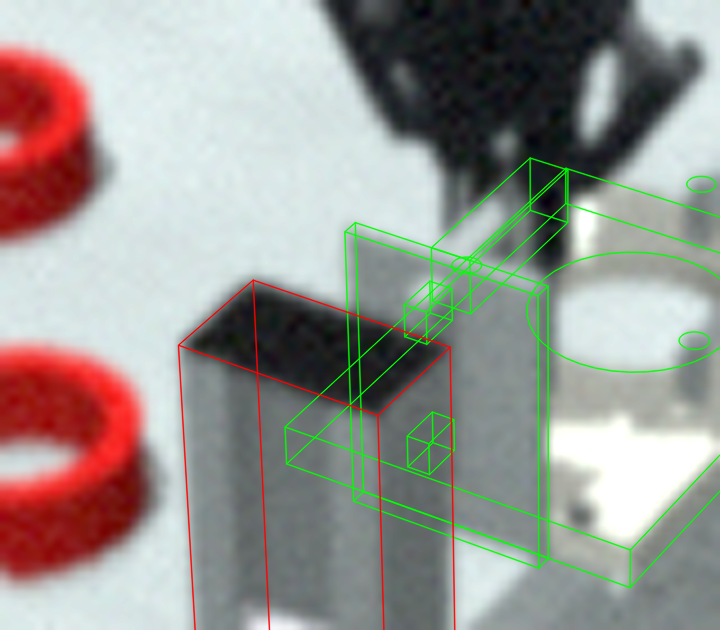

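View pics/raw_p3.png

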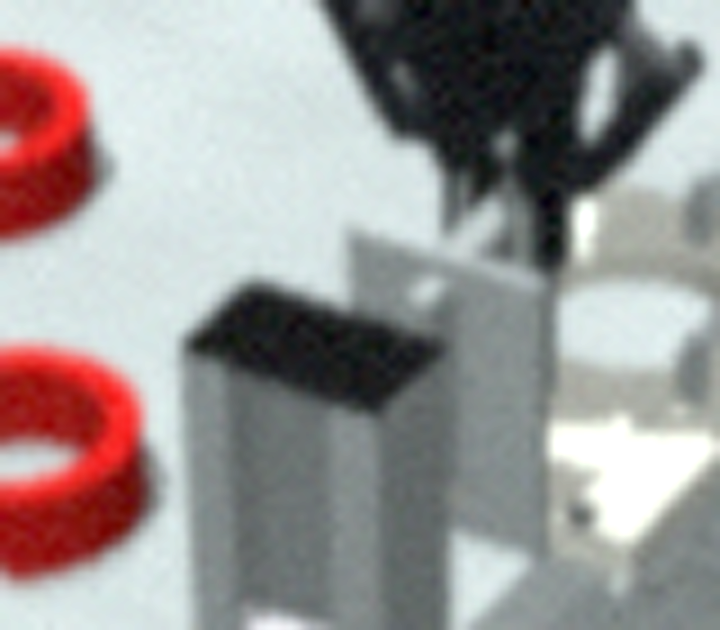

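Overlay and image agree within about 1 mm. I'll shift −1 mm in y, 1 mm down, and approach.

Emit:
carry_out:
  series: "0.01 0.001 -0.001 0 0 0; 0.012 0 0 0 0 0; 0.009 0 0 0 0 0; 0.003 0 0 0 0 0; 0.003 0 0 0 0 0; 0.001 0 0 0 0 0; 0 0 0 0 0 0; 0 0 0 0 0 0"

```text
t: 12.6
position: [0.5951, 0.0554, 0.1788]
tcp_rot: [[0.997, -0.0, -0.08], [0.08, -0.0, 0.997], [-0.0, -1.0, -0.0]]
contact_force: [-0.5, -0.5, -4.9]
width: 0.0127
```

```bash
cat > st.py <<'E'
from carfit import *
s=arm.state();o,y=carpose(s);f=Rz(np.radians(Fy)).T@(o-np.array(Ft))
print(round(s['t'],2),'foot',np.round(f*1000,1),round(y-Fy,2),'F',(Rz(np.radians(Fy)).T@s['contact_force']).round(1),'T',s['torque'].round(2),s['width'].round(4) if hasattr(s['width'],'round') else s['width'])
E
python3 st.py
```

```text
12.6 foot [-32.4  -0.5 135.6] 0.01 F [-0.6 -0.5 -4.9] T [-0.05 -0.01  0.02] 0.01270832183331435
```

Emit:
carry_out:
  series: "0.002 0 0 0 0 0; 0.002 0 0 0 0 0; 0.002 0 0 0 0 0; 0.001 0 0 0 0 0; 0 0 0 0 0 0"

```text
t: 13.02
position: [0.6027, 0.0559, 0.1788]
tcp_rot: [[0.997, 0.0, -0.08], [0.08, 0.0, 0.997], [0.0, -1.0, 0.0]]
contact_force: [-0.7, -0.1, -5.2]
width: 0.0129
```

```bash
python3 st.py
```

```text
13.02 foot [-24.8  -0.6 135.6] -0.01 F [-0.7 -0.1 -5.2] T [ 0.   -0.02  0.03] 0.012857919983172724
```

Claws are about 10 mm into the slots with no contact. Closing the last few mm to the face.

Emit:
carry_out:
  series: "0.002 0 0 0 0 0; 0.001 0 0 0 0 0; 0.001 0 0 0 0 0; 0 0 0 0 0 0"

```text
t: 13.35
position: [0.6066, 0.0562, 0.1788]
tcp_rot: [[0.997, 0.0, -0.08], [0.08, 0.0, 0.997], [0.0, -1.0, 0.0]]
contact_force: [0.6, -1.4, -6.6]
width: 0.0127
```

```bash
python3 st.py
```

```text
13.35 foot [-20.8  -0.6 135.6] -0.01 F [ 0.5 -1.5 -6.6] T [ 0.06  0.02 -0.  ] 0.012696866456698333
```

Emit:
carry_out:
  series: "0.001 0 0 0 0 0; 0.001 0 0 0 0 0; 0 0 0 0 0 0"

```text
t: 13.6
position: [0.6079, 0.0564, 0.1787]
tcp_rot: [[0.997, -0.001, -0.08], [0.08, -0.0, 0.997], [-0.001, -1.0, -0.0]]
contact_force: [-2.1, -0.5, -3.7]
width: 0.0125
```

```bash
python3 st.py
```

```text
13.6 foot [-19.5  -0.5 135.5] 0.0 F [-2.1 -0.3 -3.7] T [-0.07  0.43 -0.08] 0.01249663376600149
```

Emit:
carry_out:
  series: "-0.0005 0.002 0 0 0 0; 0 0.002 0 0 0 0; 0 0.001 0 0 0 0; 0 0 0 0 0 0"

```text
t: 13.93
position: [0.6077, 0.0564, 0.174]
tcp_rot: [[0.997, -0.0, -0.08], [0.08, -0.0, 0.997], [-0.0, -1.0, -0.0]]
contact_force: [-3.9, -0.1, 1.7]
width: 0.013
```

```bash
python3 st.py
```

```text
13.93 foot [-19.7  -0.4 130.8] 0.0 F [-3.9  0.2  1.7] T [-0.1   1.01  0.06] 0.012974703338894581
```

Emit:
carry_out:
  series: "0 0.002 0 0 0 0; 0 0.002 0 0 0 0; 0 0 0 0 0 0"

```text
t: 14.18
position: [0.6074, 0.0565, 0.1697]
tcp_rot: [[0.997, -0.001, -0.08], [0.08, -0.0, 0.997], [-0.001, -1.0, 0.0]]
contact_force: [-6.2, -1.2, 1.0]
width: 0.0127
```

```bash
python3 st.py
```

```text
14.18 foot [-20.   -0.4 126.5] 0.01 F [-6.3 -0.7  1. ] T [ 0.01  1.37 -0.01] 0.012682788954260905
```

Emit:
carry_out:
  series: "-0.0003 0.002 0 0 0 0; 0 0.002 0 0 0 0; 0 0.001 0 0 0 0; 0 0 0 0 0 0"

```text
t: 14.52
position: [0.6071, 0.0564, 0.1642]
tcp_rot: [[0.997, -0.001, -0.08], [0.08, 0.0, 0.997], [-0.001, -1.0, 0.0]]
contact_force: [-3.8, 1.2, -3.5]
width: 0.0124
```

```bash
python3 st.py
```

```text
14.52 foot [-20.4  -0.5 121. ] 0.01 F [-3.7  1.5 -3.5] T [0.13 1.09 0.01] 0.012369236183933673
```

Emit:
carry_out:
  series: "0 0.002 0 0 0 0; 0 0.001 0 0 0 0; 0 0.001 0 0 0 0; 0 0 0 0 0 0"

```text
t: 14.85
position: [0.608, 0.0563, 0.1607]
tcp_rot: [[0.997, 0.001, -0.08], [0.08, 0.0, 0.997], [0.001, -1.0, 0.0]]
contact_force: [-2.0, 1.0, -2.5]
width: 0.0129
```

```bash
python3 st.py
```

```text
14.85 foot [-19.5  -0.6 117.5] -0.01 F [-1.9  1.1 -2.5] T [ 0.12  0.43 -0.02] 0.012860190145038503
```

Emit:
carry_out:
  series: "0 0.001 0 0 0 0; 0 0.001 0 0 0 0; 0 0 0 0 0 0"

```text
t: 15.1
position: [0.608, 0.0564, 0.1593]
tcp_rot: [[0.997, 0.001, -0.08], [0.08, 0.0, 0.997], [0.001, -1.0, -0.0]]
contact_force: [-3.2, -0.0, 2.3]
width: 0.013
```

```bash
python3 st.py
```

```text
15.1 foot [-19.4  -0.5 116.1] -0.01 F [-3.2  0.3  2.3] T [-0.04  0.64 -0.01] 0.01297810294548046
```

Emit:
carry_out:
  series: "0 0.001 0 0 0 0; 0 0.001 0 0 0 0; 0 0 0 0 0 0"

```text
t: 15.35
position: [0.608, 0.0564, 0.1591]
tcp_rot: [[0.997, 0.002, -0.08], [0.08, -0.001, 0.997], [0.002, -1.0, -0.001]]
contact_force: [-9.6, -3.3, 19.4]
width: 0.013
```

```bash
python3 st.py
```

```text
15.35 foot [-19.4  -0.5 115.9] -0.02 F [-9.9 -2.5 19.4] T [-0.53  1.9   0.01] 0.012977736793820775
```

Hard stop at 115.9 mm, as predicted (116.3). I'll press slightly more, then do a pull test to check the catch.

Emit:
carry_out:
  series: "0 0.001 0 0 0 0; 0 0 0 0 0 0; 0 -0.002 0 0 0 0; 0 -0.002 0 0 0 0; 0 -0.002 0 0 0 0; 0 -0.001 0 0 0 0; 0 0 0 0 0 0"

```text
t: 15.93
position: [0.6078, 0.0561, 0.1616]
tcp_rot: [[0.997, -0.001, -0.08], [0.08, 0.001, 0.997], [-0.001, -1.0, 0.001]]
contact_force: [5.1, 2.1, -13.6]
width: 0.0129
```

```bash
python3 st.py
```

```text
15.93 foot [-19.6  -0.8 118.4] -0.01 F [  5.2   1.7 -13.6] T [ 0.41 -0.86  0.02] 0.012901208055790672
```

Locked: pulling up meets resistance after 2.5 mm. I'll lower to neutral, release and retreat.

Emit:
carry_out:
  series: "0 0.002 0 0 0 0; 0 0.002 0 0 0 0; 0 0 0 0 0 0"

```text
t: 16.18
position: [0.6079, 0.0564, 0.1593]
tcp_rot: [[0.997, 0.001, -0.08], [0.08, -0.0, 0.997], [0.001, -1.0, -0.0]]
contact_force: [0.4, -0.2, -0.9]
width: 0.013
```

Emit:
carry_out:
  series: "0 0 0 0 0 0; 0 0 0 0 0 0; 0 0 0 0 0 0; 0 0 0 0 0 0; 0 0 0 0 0 0; 0 -0.01 0 0 0 0; 0 -0.02 0 0 0 0; 0 -0.03 0 0 0 0; 0 -0.03 0 0 0 0; 0 -0.03 0 0 0 0; 0 0 0 0 0 0; 0 0 0 0 0 0"
  gripper: 0.06

```text
t: 17.18
position: [0.6083, 0.057, 0.2813]
tcp_rot: [[0.997, 0.004, -0.08], [0.08, 0.001, 0.997], [0.004, -1.0, 0.0]]
contact_force: [-0.2, -0.4, -1.8]
width: 0.0598
```

Run:
```python
from carfit import *
s=arm.state();print(s['t'],s['position'],s['contact_force'],s['width'])
o=np.array(Ft)+Rz(np.radians(Fy))@[-.02,-.0005,.116]
print(o)
view('k1.png','scene',260,160,120,95,6,[(car,Tp(o,Fy),(0,255,0))])
```

```text
17.1833 [0.60834234 0.05695406 0.28126753] [-0.19697364 -0.37652765 -1.82526851] 0.05978860166188662
[0.64770452 0.05959763 0.116     ]
```

View pics/k1.png

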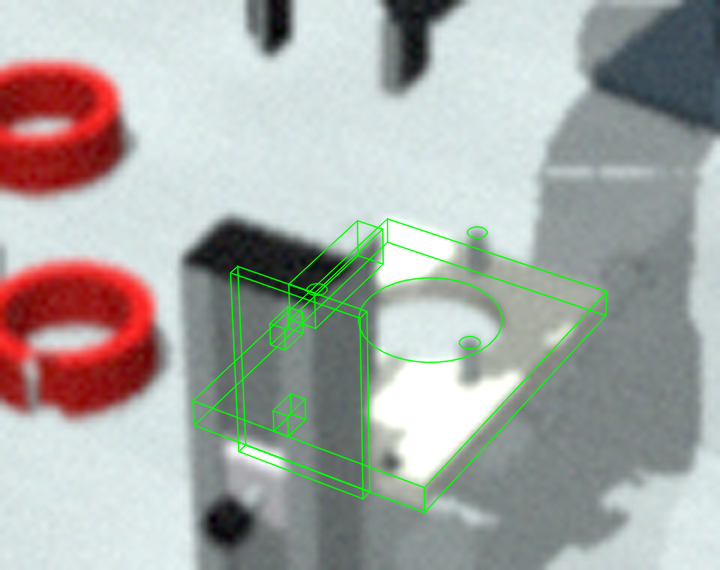

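Carrier overlay at the locked pose matches the image (plate, hole and pins on their outlines). Next is a silhouette fit of the white collar in both views.

```bash
cat > colfit.py <<'E'
from carfit import *
from scipy.optimize import minimize
def ringpoly():
    a=np.linspace(-np.pi,np.pi,181)
    out=np.c_[.05*np.cos(a),.05*np.sin(a)]
    inn=np.c_[.036*np.cos(a),.036*np.sin(a)]
    notch=np.array([[-.04,-.009],[-.06,-.009],[-.06,.009],[-.04,.009]])
    return out,inn,notch
def render(cam,x,y,z0,yaw,off,w,h,k=6):
    acc=np.zeros((h*k,w*k),np.uint8);M=Rz(yaw)
    for z in np.linspace(0,.036,13):
        lay=np.zeros_like(acc)
        for pts,v in zip(ringpoly(),(1,0,0)):
            q=proj(cam,np.c_[pts,np.full(len(pts),z)]@M.T+[x,y,z0])
            q=(q-off+.5)*k-.5
            cv2.fillPoly(lay,[np.round(q*8).astype(np.int32)],v,shift=3)
        acc|=lay
    return cv2.resize(acc.astype(np.float32),(w,h),interpolation=cv2.INTER_AREA)
def fit(obs,x0):
    # obs: cam,off,mask(float)
    def c(p):
        return sum(((render(cam,p[0],p[1],0,p[2],off,m.shape[1],m.shape[0])-m)**2).sum() for cam,off,m in obs)
    best=None
    for dy in (-.2,0,.2):
        r=minimize(c,[x0[0],x0[1],x0[2]+dy],method='Nelder-Mead',options=dict(initial_simplex=np.array([x0[0],x0[1],x0[2]+dy])+np.array([[0,0,0],[.004,0,0],[0,.004,0],[0,0,.15]]),xatol=1e-4,fatol=.05))
        print(r.x,np.degrees(r.x[2]),r.fun)
        if best is None or r.fun<best.fun:best=r
    return best.x
E
python3 - <<'E'
from colfit import *
obs=[]
for cam,near in (('scene',(244,201)),('top',(416,208))):
    arm.capture(cam)
    ms=arm.masks_of(cam,'collar'); print(cam,[(round(m['confidence'],2),m['pixels'].sum(),np.argwhere(m['pixels']).mean(0).round()) for m in ms])
    m=min(ms,key=lambda m:np.abs(np.argwhere(m['pixels']).mean(0)[::-1]-near).sum())['pixels'].astype(np.float32)
    ys,xs=np.where(m>0);off=np.array([xs.min()-6,ys.min()-6]);w,h=xs.max()-off[0]+7,ys.max()-off[1]+7
    obs.append((cam,off,m[off[1]:off[1]+h,off[0]:off[0]+w])); np.save(f'm_{cam}.npy',m)
print('both');p=fit(obs,[.52,-.33,.24])
for o in obs: print(o[0]);fit([o],p)
sets=[]
a=np.linspace(-np.pi,np.pi,181);A0=np.c_[.05*np.cos(a),.05*np.sin(a)]
L=[[(x,y,z) for x,y in A0] for z in(0,.036)]+[[(.036*np.cos(t),.036*np.sin(t),.036) for t in a]]+[[(-.05,-.009,.036),(-.04,-.009,.036),(-.04,.009,.036),(-.05,.009,.036)]]
T=Tp((p[0],p[1],0),np.degrees(p[2]))
view('col1.png','scene',220,180,55,40,8,[(L,T,(0,255,0))],1.3);view('col2.png','top',395,185,45,45,8,[(L,T,(0,255,0))],2)
o=np.zeros((360,800,3),np.uint8);i=cv2.imread('pics/col1.png');o[:i.shape[0],:440]=i;j=cv2.imread('pics/col2.png');o[:360,440:800]=j;cv2.imwrite('pics/col.png',o)
print(arm.state()['t'])
E
```

```text
scene [(0.84, np.int64(499), array([180., 267.])), (0.76, np.int64(590), array([201., 243.])), (0.69, np.int64(635), array([216., 271.]))]
top [(0.75, np.int64(279), array([250., 428.])), (0.6, np.int64(437), array([208., 415.]))]
both
[ 0.52200133 -0.32994234  0.17600008] 10.084061834752106 98.73534393310547
[ 0.52184847 -0.32949563  0.21177851] 12.134015022671527 96.33101654052734
[ 0.52193602 -0.3296965   0.24000651] 13.75135997312879 97.82716369628906
scene
[ 0.51894647 -0.33430589  0.17373843] 9.95447890425174 38.38194274902344
[ 0.51929729 -0.33430889  0.10832229] 6.206409766419177 39.03626251220703
[ 0.51902926 -0.33433814  0.13302935] 7.622020103621362 38.847225189208984
top
[ 0.52244944 -0.32861354  0.27431787] 15.717256451695427 23.51388931274414
[ 0.52231855 -0.32870569  0.27486301] 15.748490470496339 23.75385856628418
[ 0.52248741 -0.3285102   0.2730036 ] 15.641954314525906 23.645061492919922
17.5333
```

View pics/col.png

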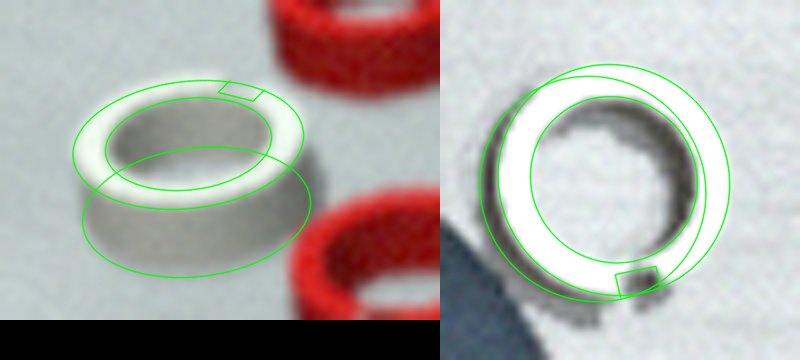

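```bash
cat > colview.py <<'E'
from colfit import *
import sys
x,y,yaw=map(float,sys.argv[1:4])
a=np.linspace(-np.pi,np.pi,181);A0=np.c_[.05*np.cos(a),.05*np.sin(a)]
L=[[(x_,y_,z) for x_,y_ in A0] for z in(0,.036)]+[[(.036*np.cos(t),.036*np.sin(t),.036) for t in a]]+[[(-.05,-.009,.036),(-.04,-.009,.036),(-.04,.009,.036),(-.05,.009,.036)]]
T=Tp((x,y,0),yaw)
s=cv2.imread('pics/scene0.png');t=cv2.imread('pics/top0.png')
o=np.zeros((600,800,3),np.uint8)
for i,(im,cam,off,w,h,k,g,b) in enumerate([(s,'scene',(222,182),44,37,9,1,0),(t,'top',(396,186),40,40,9,2.6,-90)]):
    c=crop(im,*off,w,h,k).astype(float);c=np.clip(c*g+b,0,255).astype(np.uint8)
    hh=min(300,c.shape[0])
    r=c.copy();draw(c,off,k,cam,L,T)
    r=cv2.resize(r,(400,300));c=cv2.resize(c,(400,300))
    o[i*300:i*300+300,:400]=r;o[i*300:i*300+300,400:]=c
cv2.imwrite(sys.argv[4],o)
E
python3 colview.py .5215 -.3300 14.5 pics/cv1.png
```

```text
(no output)
```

View pics/cv1.png

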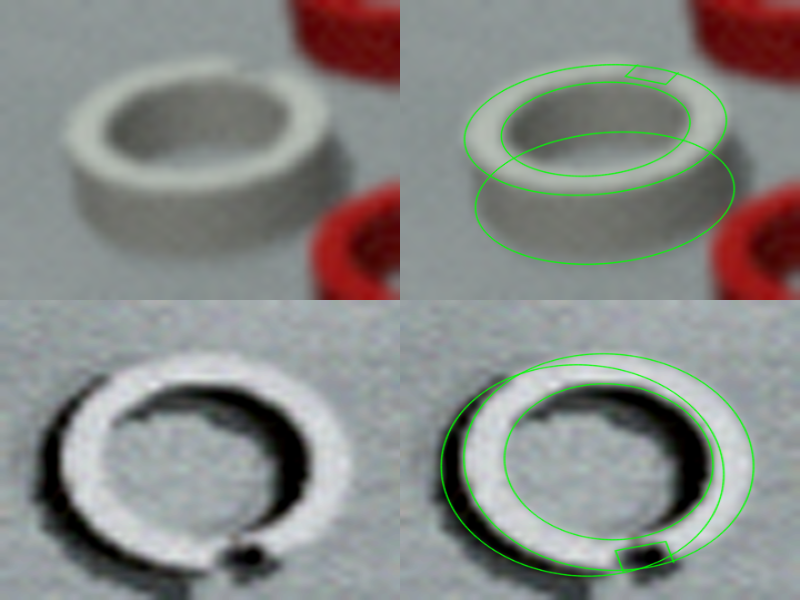

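Collar pose is about (0.521, −0.330), yaw 14.5°, good to about 2 mm; the white ring's notch at crop px (245,553) lies on the overlay. I'll grip the wall at collar angle −100°, clear of the pins.

Run:
```python
from plan import *
from station import arm
s=arm.state();print(s['t'],s['position'],s['dq'].round(2),s['tcp_rot'])
plan(s['position'],s['tcp_rot'],[((.59,-.02,.26),94.5,3),((.5246,-.3734,.08),94.5,11)])
```

```text
17.5333 [0.60726638 0.05611589 0.27800462] [-0.03 -0.26 -0.   -0.28 -0.05  0.17  0.11] [[ 9.96773941e-01 -1.41231426e-03 -8.02478418e-02]
 [ 8.02477907e-02 -9.28956959e-05  9.96774941e-01]
 [-1.41521414e-03 -9.99998998e-01  2.07390899e-05]]
0 -0.008 0.006 -0.025 0 0.001 0; -0.008 0.006 -0.025 0 0 -0.001; -0.007 0.006 -0.025 0 0.001 0; -0.008 0.016 -0.032 0 0 0; -0.009 0.016 -0.031 0 0 0; -0.008 0.016 -0.032 0 0 0; -0.009 0.017 -0.031 0 0 0; -0.008 0.016 -0.032 0 0 0; -0.009 0.017 -0.031 0 0 0; -0.008 0.016 -0.032 0 0 0; -0.009 0.017 -0.031 0 0 0; -0.008 0.016 -0.032 0 0 0; -0.009 0.017 -0.031 0 0 0; -0.008 0.016 -0.032 0 0 0
end [ 0.5247 -0.3737  0.0801] maxshift 0.032 maxturn 0.001
```

Emit:
carry_out:
  series: "-0.008 0.006 -0.025 0 0.001 0; -0.008 0.006 -0.025 0 0 0; -0.007 0.006 -0.025 0 0.001 0; -0.008 0.016 -0.032 0 0 0; -0.009 0.016 -0.031 0 0 0; -0.008 0.016 -0.032 0 0 0; -0.009 0.017 -0.031 0 0 0; -0.008 0.016 -0.032 0 0 0; -0.009 0.017 -0.031 0 0 0; -0.008 0.016 -0.032 0 0 0; -0.009 0.017 -0.031 0 0 0; -0.008 0.016 -0.032 0 0 0; -0.009 0.017 -0.031 0 0 0; -0.008 0.016 -0.032 0 0 0; 0 0 0 0 0 0; 0 0 0 0 0 0; 0 0 0 0 0 0"
  gripper: 0.04

```text
t: 18.95
position: [0.5252, -0.3726, 0.0805]
tcp_rot: [[0.997, 0.0, -0.078], [0.078, 0.001, 0.997], [0.0, -1.0, 0.001]]
contact_force: [0.1, 0.3, 0.2]
width: 0.0403
```

Run:
```python
from colfit import *
s=arm.state();print(s['t'],s['position'],s['dq'].round(2),s['qpos'].round(1),s['width'])
p=s['position'];R=s['tcp_rot']
F_=[[R@np.array([a,-.033-.004,sg*(.02+b)])+p for a,b in[(-.011,0),(.011,0),(.011,.01),(-.011,.01),(-.011,0)]] for sg in(1,-1)]
a=np.linspace(-np.pi,np.pi,90)
Lc=[[(.05*np.cos(t),.05*np.sin(t),.036) for t in a],[(.036*np.cos(t),.036*np.sin(t),.036) for t in a]]
view('m1.png','scene',205,140,90,90,6,[(F_,lambda m:m,(0,255,255)),(Lc,Tp((.5212,-.3305,0),14.5),(0,255,0))],1.3)
view('m2.png','top',380,170,70,80,6,[(Lc,Tp((.5212,-.3305,0),14.5),(0,255,0))],1.6)
```

```text
18.95 [ 0.52519077 -0.37263192  0.08050906] [-1.13 -1.17 -1.13  0.18 -0.12 -0.03  0.07] [ 57.3  42.9 -45.4  94.2  34.7  58.   95. ] 0.040260118229609926
```

View pics/m1.png

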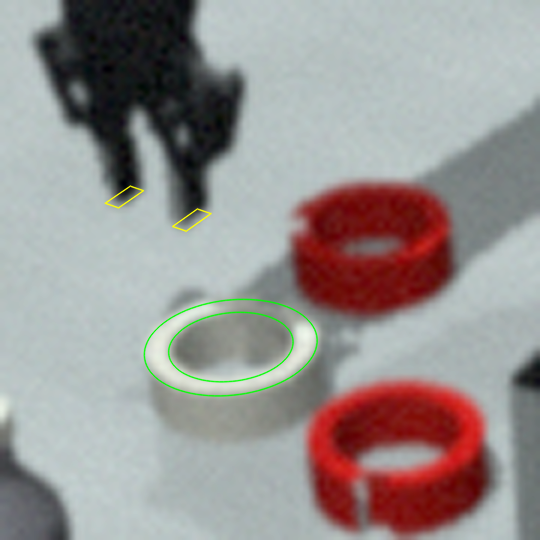

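View pics/m2.png

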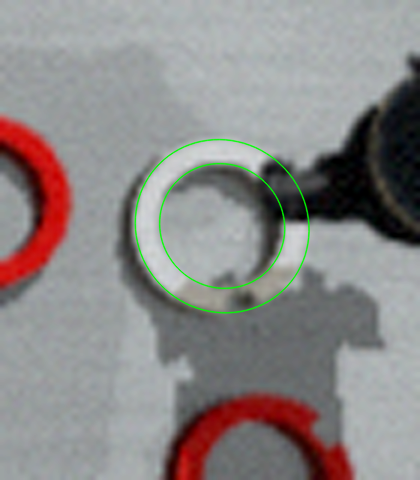

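Emit:
carry_out:
  series: "0 0.015 0 0 0 0; 0 0.015 0 0 0 0; 0 0.012 0 0 0 0; 0 0.01 0 0 0 0; 0 0.008 0 0 0 0; 0 0 0 0 0 0"

```text
t: 19.55
position: [0.5244, -0.3728, 0.0193]
tcp_rot: [[0.997, -0.002, -0.079], [0.079, 0.001, 0.997], [-0.002, -1.0, 0.001]]
contact_force: [-0.1, 0.0, -0.7]
width: 0.0402
```

Emit:
carry_out:
  series: "0 0.01 0 0 0 0; 0 0.012 0 0 0 0; 0 0.012 0 0 0 0; 0 0.008 0 0 0 0; 0 0 0 0 0 0; 0 0 0 0 0 0"

```text
t: 20.05
position: [0.5247, -0.3732, -0.022]
tcp_rot: [[0.997, -0.001, -0.078], [0.078, 0.001, 0.997], [-0.001, -1.0, 0.001]]
contact_force: [0.4, 0.0, -0.3]
width: 0.0401
```

Run:
```python
from colfit import *
s=arm.state();print(s['t'],s['position'],s['contact_force'],s['width'])
view('m3.png','scene',205,140,90,90,6,[],1.3)
```

```text
20.05 [ 0.52468066 -0.37319508 -0.02195298] [ 0.39040576  0.01238214 -0.28229058] 0.04005134351149753
```

View pics/m3.png

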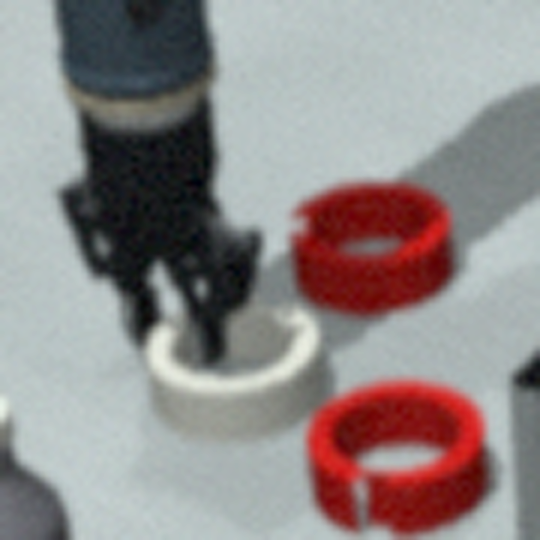

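The inner finger sits in the hole and the other is outside the wall, at crop px (205,350) and (140,330). Closing now.

Emit:
carry_out:
  series: "0 0 0 0 0 0; 0 0 0 0 0 0; 0 0 0 0 0 0; 0 0 0 0 0 0; 0 0 0 0 0 0; 0 0 0 0 0 0"
  gripper: 0
  force: 50

```text
t: 20.6
position: [0.5255, -0.3738, -0.0205]
tcp_rot: [[0.997, 0.001, -0.078], [0.078, -0.001, 0.997], [0.001, -1.0, -0.001]]
contact_force: [-0.6, -0.6, 6.4]
width: 0.0139
```

Run:
```python
from colfit import *
s=arm.state();print(s['t'],s['position'],s['contact_force'],s['width'])
```

```text
20.6 [ 0.52550881 -0.37377447 -0.02048322] [-0.59093373 -0.61009776  6.38181718] 0.013930748151198727
```

Emit:
carry_out:
  series: "0 -0.004 0 0 0 0; 0 -0.006 0 0 0 0; 0 -0.015 0 0 0 0; 0 -0.025 0 0 0 0; 0 -0.03 0 0 0 0; 0 -0.03 0 0 0 0; 0 0 0 0 0 0; 0 0 0 0 0 0; 0 0 0 0 0 0"

```text
t: 21.35
position: [0.5245, -0.3736, 0.0891]
tcp_rot: [[0.997, -0.0, -0.078], [0.078, -0.0, 0.997], [-0.0, -1.0, -0.0]]
contact_force: [0.1, -1.1, -2.0]
width: 0.014
```

Run:
```python
from colfit import *
s=arm.state();print(s['t'],s['position'],s['contact_force'],s['torque'],s['width'])
# predicted collar: tcp is at radius .043 phi -100 ; bottom at tcp z+.0205 rel
def colpose(s,yaw_off=14.5-94.5,rad=.043,zo=.0205):
    ty=np.degrees(np.arctan2(s['tcp_rot'][1,2],s['tcp_rot'][0,2]));yaw=ty+yaw_off
    w=np.radians(yaw-100);return s['position']+np.array([-rad*np.cos(w),-rad*np.sin(w),zo]),yaw
o,y=colpose(s);print(o,y)
a=np.linspace(-np.pi,np.pi,90)
Lc=[[(.05*np.cos(t),.05*np.sin(t),z) for t in a] for z in(0,.036)]+[[(.036*np.cos(t),.036*np.sin(t),.036) for t in a]]+[[(-.05,-.009,z),(-.04,-.009,z),(-.04,.009,z),(-.05,.009,z)] for z in(0,.036)]
view('n1.png','scene',200,120,90,90,6,[(Lc,Tp(o,y),(0,255,0))],1.3)
view('n2.png','top',385,170,70,80,6,[(Lc,Tp(o,y),(0,255,0))],1.6)
r1=cv2.imread('pics/raw_n1.png')
o=np.zeros((540,800,3),np.uint8);o[:360,:360]=cv2.resize(cv2.imread('pics/n1.png'),(360,360));o[:360,380:740]=cv2.resize(r1,(360,360));cv2.imwrite('pics/n.png',o)
```

```text
21.35 [ 0.52451509 -0.37362639  0.08905341] [ 0.1443198  -1.07681892 -2.01116301] [0.00527713 0.03378406 0.05377517] 0.014013267550604796
[ 0.52116142 -0.33075737  0.10955341] 14.473161862290539
```

View pics/n1.png

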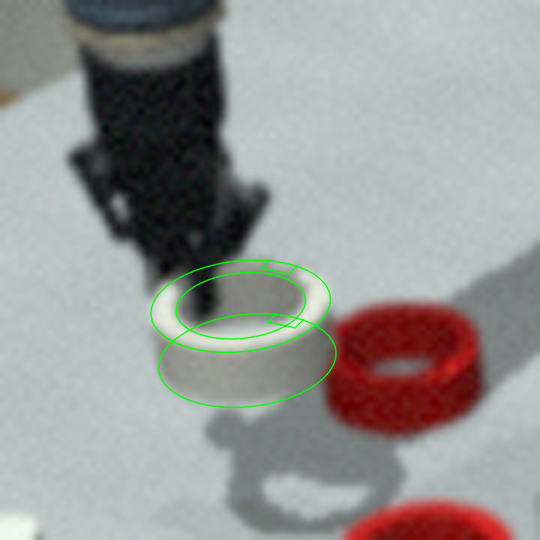

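View pics/n2.png

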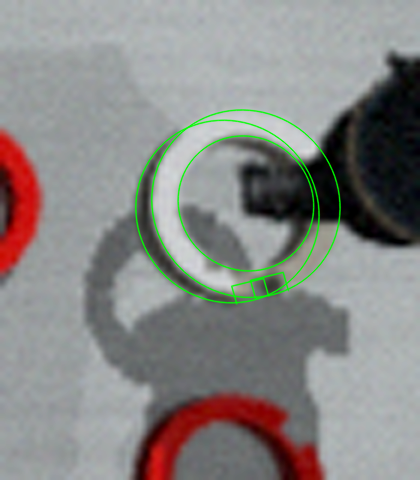

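Run:
```python
from colfit import *
o=np.array(Ft)+Rz(np.radians(Fy))@[-.0197,-.0005,.116]
T=Tp(o,Fy);sel=[(car,T,(0,255,0))]
view('q1.png','scene',275,175,90,75,8,sel,1.2)
view('q2.png','top',265,135,70,90,8,sel,1.8)
print(T(np.array([-.122,0,.015])))
```

```text
[0.52639653 0.04983742 0.131     ]
```

View pics/q1.png

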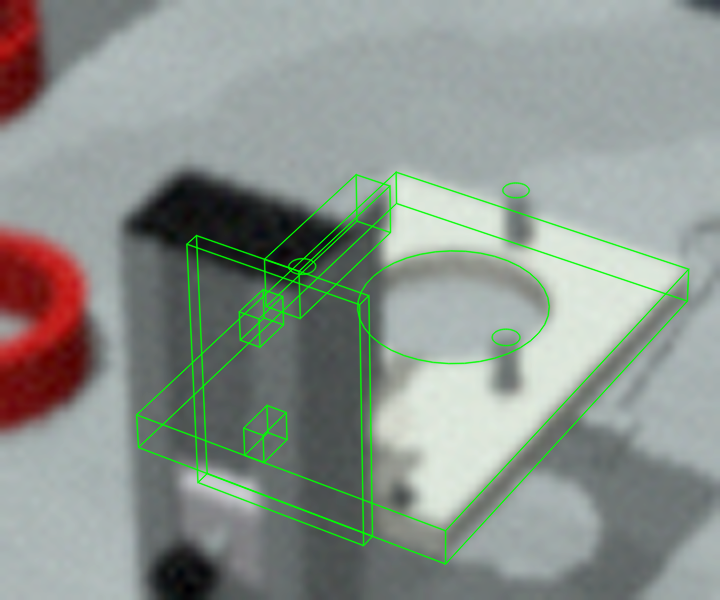

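Run:
```python
import cv2
i=cv2.imread('pics/q2.png');r=cv2.imread('pics/raw_q2.png');import numpy as np
o=np.hstack([i[200:720,80:470],r[200:720,80:470]]);cv2.imwrite('pics/q2b.png',o)
```

```text
(no output)
```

View pics/q2b.png

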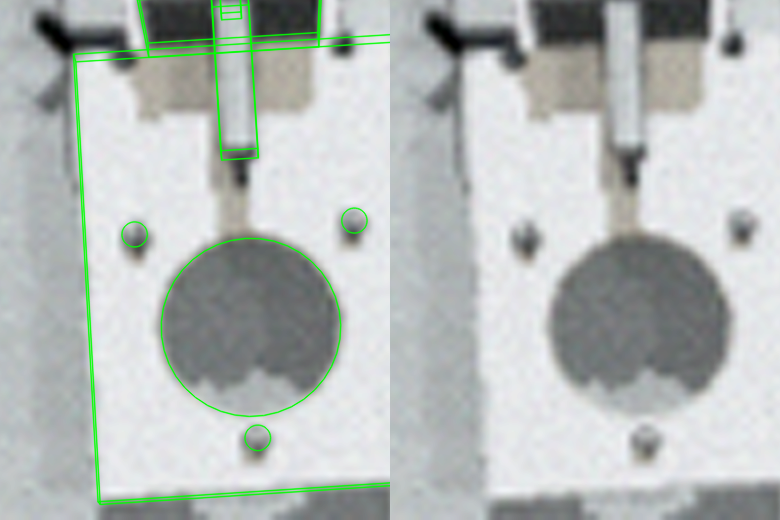

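Run:
```python
from colfit import *
s=arm.state();im=arm.capture('top')[:,:,::-1]
for n,yw in (('a',14.5),('b',14.5)):
    pass
c=crop(im,405,185,40,40,10).astype(float);c=np.clip(c*2.2-40,0,255).astype(np.uint8);r=c.copy()
o=s['position']+np.array([-.043*np.cos(np.radians(-85.5)),-.043*np.sin(np.radians(-85.5)),.0205])
a=np.linspace(-np.pi,np.pi,90)
L=[[(.05*np.cos(t),.05*np.sin(t),.036) for t in a]]+[[(.036*np.cos(t),.036*np.sin(t),.036) for t in a]]+[[(-.05,-.009,z),(-.04,-.009,z),(-.04,.009,z),(-.05,.009,z)] for z in(0,.036)]
draw(c,(405,185),10,'top',L,Tp(o,14.5))
cv2.imwrite('pics/nn.png',np.hstack([c,r]))
```

```text
(no output)
```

View pics/nn.png

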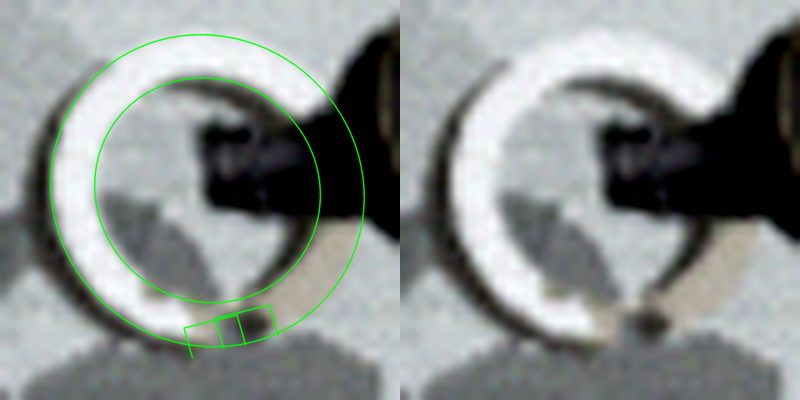

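Run:
```python
from plan import *
from station import arm
s=arm.state();print(s['t'],s['position'])
plan(s['position'],s['tcp_rot'],[((.52,-.27,.2),91,5),((.5224,.007,.2),84.6,10)])
```

```text
21.6 [ 0.52444537 -0.3732437   0.08781312]
0 0.001 -0.022 0.021 0 0.012 0; 0 -0.023 0.021 0 0.012 0; 0 -0.022 0.02 0 0.012 0; 0 -0.023 0.021 -0.001 0.012 -0.001; 0 -0.022 0.02 0 0.013 0; 0.001 0 0.028 0 0.011 0; 0 0 0.028 0 0.011 0; 0 0 0.028 0 0.011 0; 0 0 0.028 0 0.011 0; 0 0 0.028 0 0.011 0; -0.001 0 0.027 0 0.011 0; -0.001 0 0.028 0 0.011 0; -0.002 0 0.027 0 0.012 0; -0.002 0 0.028 0 0.011 0; -0.001 0 0.027 0 0.012 0
end [0.5229 0.0067 0.1999] maxshift 0.028 maxturn 0.013
```

Emit:
carry_out:
  series: "0.001 -0.022 0.021 0 0.012 0; 0 -0.023 0.021 0 0.012 0; 0 -0.022 0.02 0 0.012 0; 0 -0.023 0.021 0 0.012 0; 0 -0.022 0.02 0 0.013 0; 0.001 0 0.028 0 0.011 0; 0 0 0.028 0 0.011 0; 0 0 0.028 0 0.011 0; 0 0 0.028 0 0.011 0; 0 0 0.028 0 0.011 0; -0.001 0 0.027 0 0.011 0; -0.001 0 0.028 0 0.011 0; -0.002 0 0.027 0 0.012 0; -0.002 0 0.028 0 0.011 0; -0.001 0 0.027 0 0.012 0; 0 0 0 0 0 0; 0 0 0 0 0 0; 0 0 0 0 0 0; 0 0 0 0 0 0"

```text
t: 23.18
position: [0.5232, 0.0053, 0.2004]
tcp_rot: [[0.995, -0.001, 0.096], [-0.096, -0.0, 0.995], [-0.001, -1.0, -0.001]]
contact_force: [0.1, -0.1, -0.5]
width: 0.014
```

```bash
cat > held.py <<'E'
from colfit import *
def colpose(s,yaw_off=-80.0,rad=.043,zo=.0205):
    ty=np.degrees(np.arctan2(s['tcp_rot'][1,2],s['tcp_rot'][0,2]));yaw=ty+yaw_off
    w=np.radians(yaw-100);return s['position']+np.array([-rad*np.cos(w),-rad*np.sin(w),zo]),yaw
a=np.linspace(-np.pi,np.pi,90)
Lc=[[(.05*np.cos(t),.05*np.sin(t),z) for t in a] for z in(0,.036)]+[[(.036*np.cos(t),.036*np.sin(t),.036) for t in a]]+[[(-.05,-.009,z),(-.04,-.009,z),(-.04,.009,z),(-.05,.009,z)] for z in(0,.036)]
OC=np.array(Ft)+Rz(np.radians(Fy))@[-.0197,-.0005,.116]
def report(tag):
    s=arm.state();o,y=colpose(s);rel=Rz(np.radians(Fy)).T@(o-OC)-[-.122,0,.015]
    print(round(s['t'],2),s['position'].round(4),'col in seat mm',(rel*1000).round(1),'dyaw',round(y-Fy,2),'F',s['contact_force'].round(1),'T',s['torque'].round(2),s['width'].round(4))
    if tag:
        sets=[(car[-26:] if 0 else car,Tp(OC,Fy),(0,0,255)),(Lc,Tp(o,y),(0,255,0))]
        view(tag+'s.png','scene',285,140,85,95,7,sets,1.2);view(tag+'t.png','top',265,150,75,75,8,sets,1.8)
E
python3 -c "
from held import *
report('r1')"
```

```text
Traceback (most recent call last):
  File "held.py", line 10, in report
    print(round(s['t'],2),s['position'].round(4),'col in seat mm',(rel*1000).round(1),'dyaw',round(y-Fy,2),'F',s['contact_force'].round(1),'T',s['torque'].round(2),s['width'].round(4))
                                                                                                                                                                    ^^^^^^^^^^^^^^^^
AttributeError: 'float' object has no attribute 'round'
```

```bash
sed -i "s/s\['width'\].round(4)/round(s['width'],4)/" held.py; python3 -c "
from held import *
report('r1')"
```

```text
23.18 [0.5232 0.0053 0.2004] col in seat mm [ 0.8 -1.8 89.9] dyaw -0.11 F [ 0.1 -0.1 -0.5] T [-0.09 -0.    0.01] 0.014
```

View pics/r1s.png

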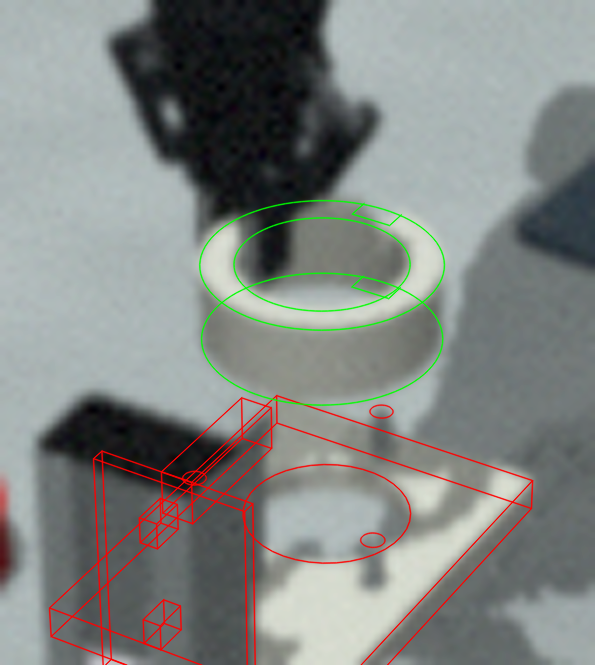

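View pics/r1t.png

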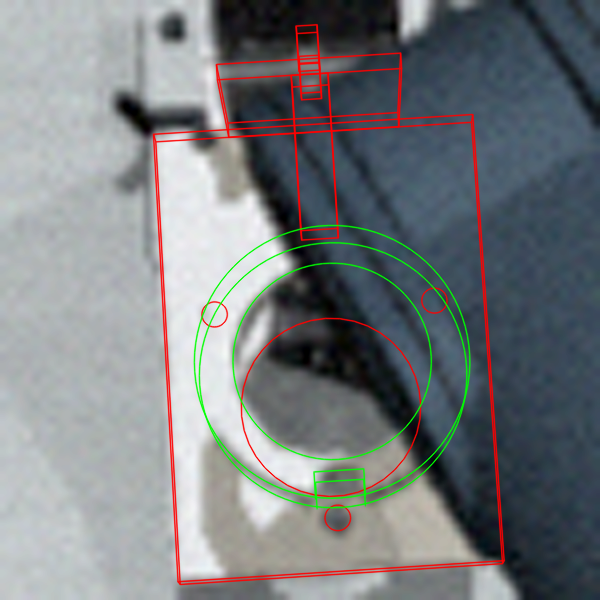

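Emit:
carry_out:
  series: "0 0.015 0 0 0 0; 0 0.018 0 0 0 0; 0 0.015 0 0 0 0; 0 0.008 0 0 0 0; 0 0 0 0 0 0; 0 0 0 0 0 0; 0 0 0 0 0 0"

```text
t: 23.87
position: [0.5239, 0.0066, 0.1456]
tcp_rot: [[0.995, 0.001, 0.095], [-0.095, 0.0, 0.995], [0.001, -1.0, 0.0]]
contact_force: [-0.1, 0.4, -1.4]
width: 0.0138
```

```bash
python3 -c "
from held import *
report('r2')"
```

```text
23.87 [0.5239 0.0066 0.1456] col in seat mm [ 1.5 -0.6 35.1] dyaw -0.05 F [-0.1  0.4 -1.4] T [-0.06 -0.02 -0.02] 0.0138
```

View pics/r2s.png

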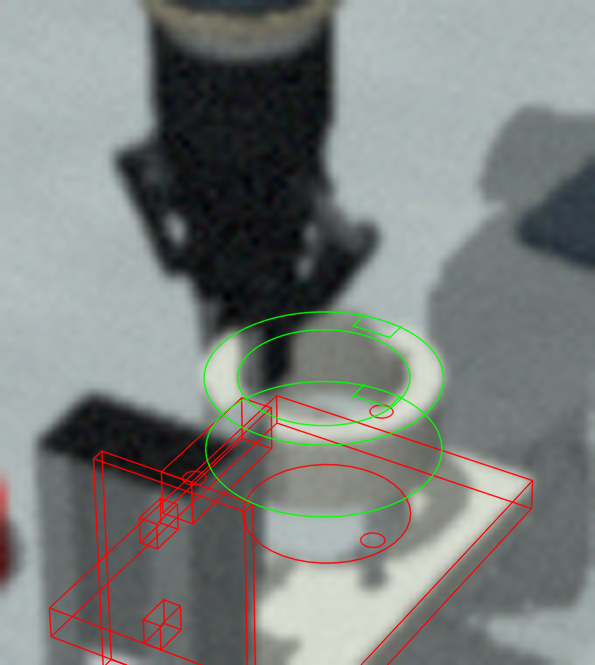

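View pics/r2t.png

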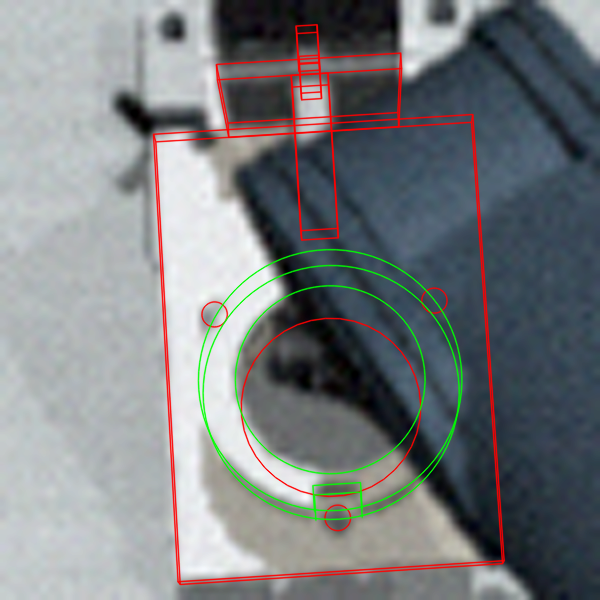

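Emit:
carry_out:
  series: "-0.001 0.005 0 0 0 0; 0 0.005 0 0 0 0; 0 0.005 0 0 0 0; 0 0 0 0 0 0; 0 0 0 0 0 0"

```text
t: 24.38
position: [0.522, 0.0067, 0.1294]
tcp_rot: [[0.996, -0.001, 0.094], [-0.094, 0.0, 0.996], [-0.001, -1.0, -0.0]]
contact_force: [-0.1, 1.2, -2.1]
width: 0.0141
```

```bash
python3 -c "
from held import *
report('')"
```

```text
24.38 [0.522  0.0067 0.1294] col in seat mm [-0.3 -0.3 18.9] dyaw -0.02 F [-0.1  1.2 -2.1] T [-0.09 -0.02  0.02] 0.0141
```

No contact at 19 mm, which is already past the pin tips. Continuing.

Emit:
carry_out:
  series: "0 0.004 0 0 0 0; 0 0.004 0 0 0 0; 0 0.003 0 0 0 0; 0 0 0 0 0 0; 0 0 0 0 0 0"

```text
t: 24.8
position: [0.5222, 0.0067, 0.1186]
tcp_rot: [[0.996, -0.0, 0.095], [-0.095, 0.0, 0.996], [-0.0, -1.0, -0.0]]
contact_force: [-0.8, -0.0, -1.4]
width: 0.0138
```

```bash
python3 -c "
from held import *
report('r3')"
```

```text
24.8 [0.5222 0.0067 0.1186] col in seat mm [-0.2 -0.4  8.1] dyaw -0.03 F [-0.8 -0.  -1.4] T [-0.1   0.06  0.01] 0.0138
```

View pics/r3s.png

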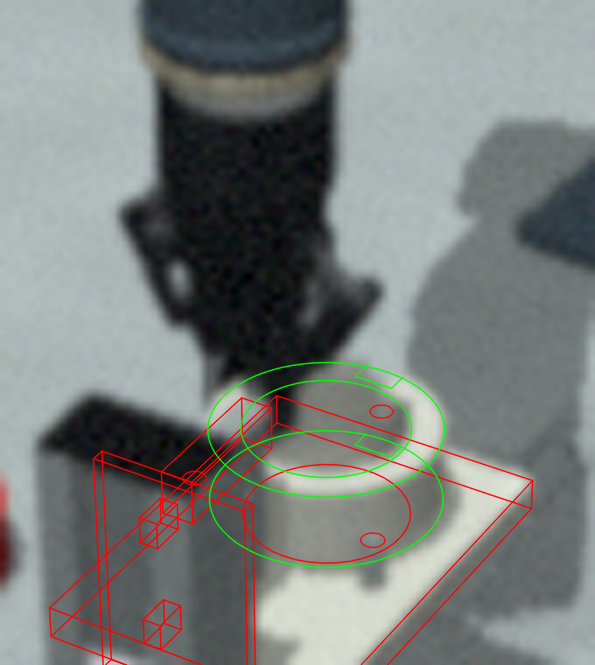

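Inside the pins with no force. Lowering the last 8 mm in small steps.

Emit:
carry_out:
  series: "0 0.002 0 0 0 0; 0 0.002 0 0 0 0; 0 0.002 0 0 0 0; 0 0 0 0 0 0; 0 0 0 0 0 0"

```text
t: 25.32
position: [0.5222, 0.0067, 0.1127]
tcp_rot: [[0.996, -0.0, 0.095], [-0.095, 0.0, 0.996], [-0.0, -1.0, 0.0]]
contact_force: [-0.3, -0.5, -2.0]
width: 0.0142
```

```bash
python3 -c "
from held import *
report('')"
```

```text
25.32 [0.5222 0.0067 0.1127] col in seat mm [-0.1 -0.3  2.2] dyaw -0.03 F [-0.3 -0.5 -2. ] T [-0.03 -0.02 -0.01] 0.0142
```

Emit:
carry_out:
  series: "0 0.001 0 0 0 0; 0 0.001 0 0 0 0; 0 0 0 0 0 0; 0 0 0 0 0 0"

```text
t: 25.65
position: [0.5223, 0.0067, 0.1108]
tcp_rot: [[0.996, -0.0, 0.095], [-0.095, 0.0, 0.996], [-0.0, -1.0, 0.0]]
contact_force: [-0.2, -0.6, -1.2]
width: 0.014
```

```bash
python3 -c "
from held import *
report('')"
```

```text
25.65 [0.5223 0.0067 0.1108] col in seat mm [-0.  -0.3  0.3] dyaw -0.03 F [-0.2 -0.6 -1.2] T [-0.01  0.01 -0.06] 0.014
```

Emit:
carry_out:
  series: "0 0.001 0 0 0 0; 0 0.001 0 0 0 0; 0 0 0 0 0 0"

```text
t: 25.9
position: [0.5221, 0.0065, 0.1091]
tcp_rot: [[0.996, -0.0, 0.095], [-0.095, -0.001, 0.996], [0.0, -1.0, -0.001]]
contact_force: [-3.7, -1.7, 8.0]
width: 0.014
```

```bash
python3 -c "
from held import *
report('')"
```

```text
25.9 [0.5221 0.0065 0.1091] col in seat mm [-0.2 -0.5 -1.4] dyaw -0.03 F [-3.7 -1.7  8. ] T [-0.2   0.53  0.07] 0.014
```

Seated. I'll ease off, release, and retreat straight up.

Emit:
carry_out:
  series: "0 -0.001 0 0 0 0; 0 0 0 0 0 0; 0 0 0 0 0 0; 0 0 0 0 0 0; 0 0 0 0 0 0; 0 0 0 0 0 0"
  gripper: 0.036

```text
t: 26.4
position: [0.5224, 0.0067, 0.1097]
tcp_rot: [[0.996, -0.0, 0.095], [-0.095, 0.0, 0.996], [-0.0, -1.0, 0.0]]
contact_force: [0.1, 0.4, 0.4]
width: 0.0363
```

Emit:
carry_out:
  series: "0 -0.005 0 0 0 0; 0 -0.01 0 0 0 0; 0 -0.015 0 0 0 0; 0 -0.02 0 0 0 0; 0 -0.03 0 0 0 0; 0 -0.03 0 0 0 0; 0 -0.03 0 0 0 0; -0.02 0 -0.03 0 0 0; -0.02 0 -0.035 0 0 0; -0.02 0 -0.035 0 0 0; -0.02 0 -0.035 0 0 0; 0 0 -0.035 0 0 0; 0 0 -0.035 0 0 0; 0 0 0 0 0 0; 0 0 0 0 0 0; 0 0 0 0 0 0"

```text
t: 27.73
position: [0.4235, -0.1892, 0.2504]
tcp_rot: [[0.996, 0.001, 0.095], [-0.095, 0.0, 0.996], [0.001, -1.0, 0.0]]
contact_force: [0.1, 0.9, -0.3]
width: 0.036
```

Run:
```python
from held import *
s=arm.state();print(s['t'],s['position'],s['contact_force'])
seat=Tp(OC,Fy)(np.array([-.122,0,.015]))
sets=[(car,Tp(OC,Fy),(0,0,255)),(Lc,Tp(seat,Fy),(0,255,0))]
view('fs.png','scene',275,170,90,75,8,sets,1.2);view('ft.png','top',265,140,75,75,8,sets,1.5)
for l in('collar','collar_notch','carrier_key','carrier','cup_stack'):
  for c in('scene','top'):
    print(l,c,[(np.round(d['position'],3).tolist(),round(d['confidence'],2)) for d in arm.spot_point(c,l)][:4])
print('seat',seat,'key',Tp(OC,Fy)(np.array([-.169,0,.04])),'notch',Tp(seat,Fy)(np.array([-.045,0,.036])))
```

```text
27.7333 [ 0.42348302 -0.18923323  0.25039669] [ 0.14053369  0.87600341 -0.26887744]
collar scene [([0.533, -0.193, -0.003], 0.93), ([0.371, -0.352, -0.002], 0.76), ([0.526, 0.051, 0.135], 0.67)]
collar top [([0.526, 0.046, 0.128], 0.71), ([0.531, -0.194, -0.002], 0.66)]
collar_notch scene [([0.573, -0.176, 0.037], 0.65), ([0.398, -0.387, 0.037], 0.59), ([0.484, 0.048, 0.164], 0.57)]
collar_notch top [([0.481, 0.039, 0.164], 0.78), ([0.574, -0.169, 0.034], 0.64), ([0.669, 0.06, 0.245], 0.41)]
carrier_key scene [([0.48, 0.044, 0.154], 0.95)]
carrier_key top [([0.48, 0.048, 0.156], 0.75)]
carrier scene [([0.645, 0.055, 0.115], 0.82)]
carrier top [([0.651, 0.062, 0.116], 0.81), ([0.524, 0.049, 0.128], 0.2)]
cup_stack scene [([0.741, 0.269, 0.001], 0.7)]
cup_stack top [([0.739, 0.264, 0.002], 0.58)]
seat [0.52639653 0.04983742 0.131     ] key [0.47954793 0.04606807 0.156     ] notch [0.48154148 0.04622847 0.167     ]
```

View pics/fs.png

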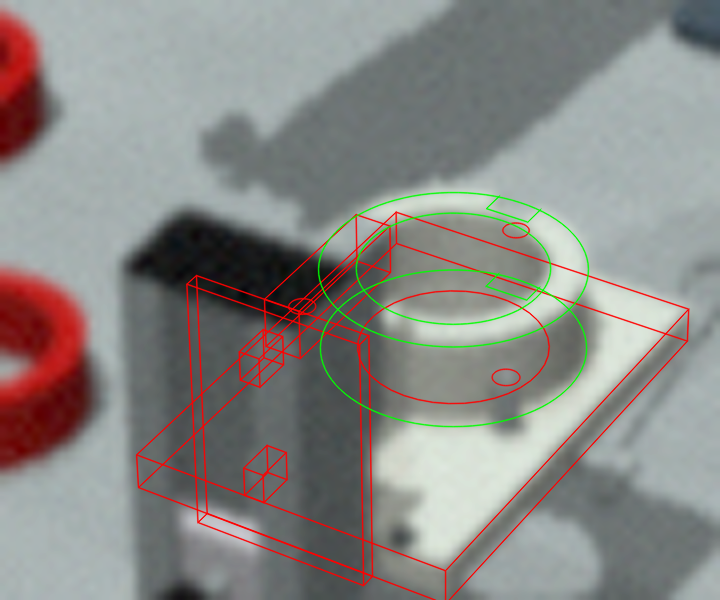

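View pics/ft.png

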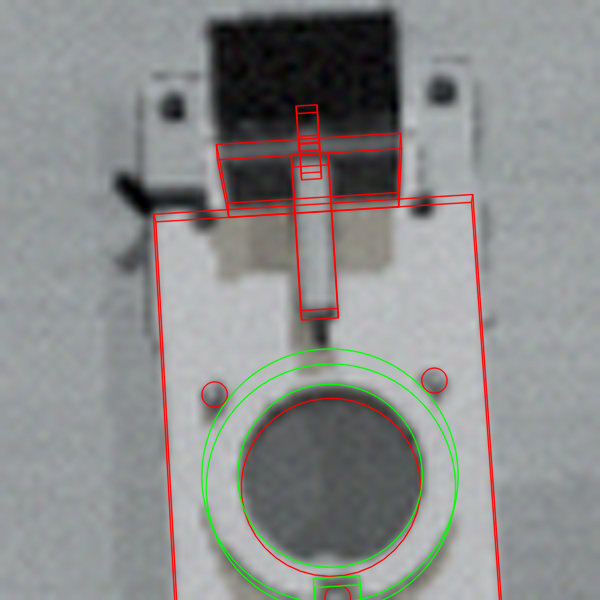

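View pics/raw_ft.png

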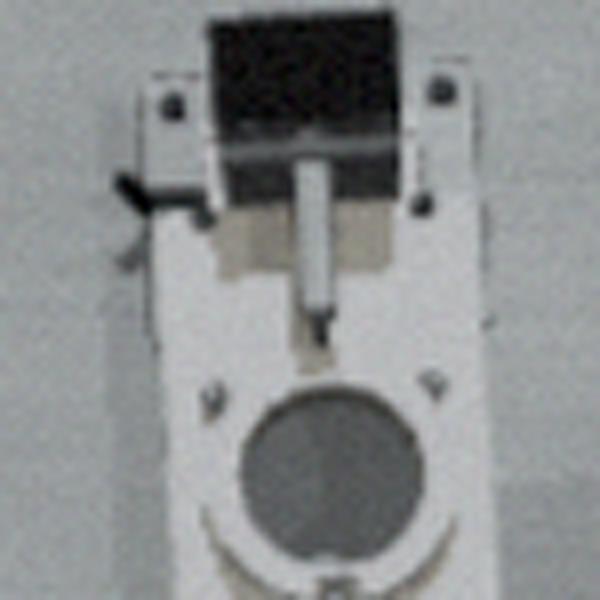

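Run:
```python
from held import *
seat=Tp(OC,Fy)(np.array([-.122,0,.015]))
sets=[(Lc,Tp(seat,Fy),(0,255,0)),(car[-1:]+circ(-.169,0,.04,.005),Tp(OC,Fy),(0,0,255))]
view('gt.png','top',282,178,45,45,9,sets,1.5);view('gs.png','scene',312,188,45,40,9,[],1.3)
a=cv2.imread('pics/gt.png');b=cv2.imread('pics/raw_gt.png');cv2.imwrite('pics/gtt.png',np.hstack([a,b])[:, :800])
```

```text
(no output)
```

View pics/gtt.png

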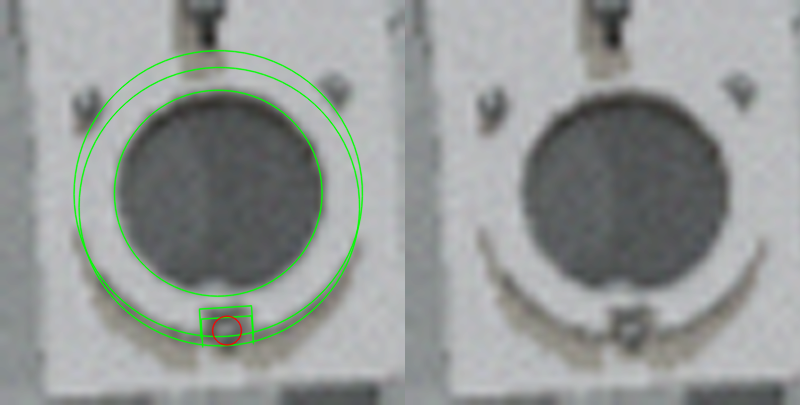

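View pics/raw_gs.png

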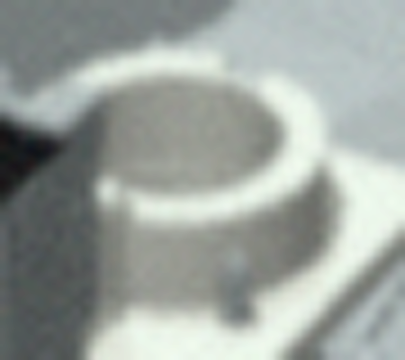

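The key pin sits in the notch (top crop px ~(228,328)), and the collar lies between the outer pins and flush on the plate. The gripper is clear, so I'm handing in.

```bash
python3 -c "
from station import arm
print(arm.state()['t'],arm.sign_off())"
```

```text
the job is handed in; nothing more can be done
28.4333 None
```

I hung the carrier by its claws in the top two slots and pressed it down to a hard stop. I then set the white collar on it with its notch over the key pin. I handed in at 28.4 s; no verdict came back.

- **Carrier:** it stopped at 115.9 mm, against 116.3 mm predicted from the measured cap height. Pulling up met firm resistance after about 2.5 mm, so I take the catch as locked. The catch and buffer values can't be read directly.
- **Collar:** it went down between the pins without resistance until it met the plate at about 8 N. The arm readings put it within about 0.5 mm in x and y, and 0.03° in turn, of its place. After release, the top picture shows the key pin in the notch and the collar between the two outer pins.
- **Bystanders:** the cup stack, bottle and spanner were never touched. I re-located only the cup stack at the end; I did not re-measure the bottle or the spanner.

**Disagreements:**
- **Reported tool height:** the reported tool point lay about 33 mm below the real fingertips. My first grasp therefore closed on nothing above the bar. I measured the gap by touching the bar top, briefly at about 55 N, and corrected for it from then on.
- **Scene camera:** it showed the collar about 1 pixel higher than the overlay, even while it was still on the table. The top camera and the contact forces did not.
- **Collar height:** at contact, the arm readings put the collar 1.4 mm below its expected height.

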